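Load the drill slide's carrier from the barbed hook and index it

TASK

Take the footed bracket off its barbed hook without wrenching it (raise it, tilt it and back it out over the barb), and stand it upright on its foot between the locating pins of the carrier, wherever the carrier is waiting on the rail slide. Then push the loaded carrier along the rail until it drops into the next station's detent, the one at the drill, without running on past it. Leave the other hung plate on its hook and everything else on the bench where it is.

Things in the scene. Friction and masses are not known exactly. Their poses are not given: they have to be found in the camera images.
- bracket_mid (a point): The bracket to load: steel inverted T, 138 mm tall, about 0.45 kg, hung on a hook through its slot. Point: its centre, 69 mm above the underside. z up along its upright plate, x the plate's normal (turned half round about z it is the same). Foot 76 (x) by 64 (y) by 8 mm; plate 8 mm thick (x), 44 wide (y), over the foot's middle, up to the top. Only this hung part has a foot.
- bracket_slot (a point): Centre of the bracket's upright slot (through its plate along x), 15 mm above bracket_mid; same axes. Slot 24 mm wide (y), 36 mm high, top corners chamfered 5 mm. The hook passes through it.
- bracket_tab (a point): Middle of the bracket's plain top tab, 51 mm above bracket_mid; same axes. Tab 8 mm thick (x), 44 wide (y), 36 mm high, from the slot's top edge to the bracket's top: can be gripped across its thickness from above.
- link_mid (a point): The other hung part, to stay on its hook: plain steel plate with the same thickness, width, slot and tab but no foot, 150 mm long; this point is half-way up. Which part hangs on which hook varies.
- hook_r (a point): Point on the centre line of one barbed hook of the fixed hanger stand, 45 mm out from the stand's cross-bar, 180 mm above the table. x along the hook, outward; z up. Round bar 8 mm thick, level to x = 58 mm, then bent up: its centre line runs through (x, z) = (58, 0), (65, 10), (59, 29) mm, so the barb leans back over the bar. The part hangs within 8 mm of this point along the bar.
- hook_l (a point): The same point on the stand's other hook, 110 mm away along y; same shape and axes. Cross-bar: 30 mm deep, 170 mm long, top 186 mm above the table; the column is under its middle; the base plate (10 mm thick) ends at x = 5 mm. The stand is to the robot's left or right, from start to start.
- carrier_nest (a point): Centre of the carrier's flat top, 64 mm above the table. y along the rail toward the drill (push this way), x across it, away from the robot. Plate 110 (x) by 190 (y) mm. Eight round-topped locating pins, 10 mm thick, 14 high, at (+-46, +-20) and (+-22, +-40) mm, leave the bracket's foot 3 mm each side; its 76 mm side lies along x, so the bracket's plate is in line with the rail.
- push_plate (a point): Centre of the outer (trailing) face of the push plate across the carrier's trailing end: 70 mm wide (x), 46 mm high (64 to 110 mm above the table), 6 mm thick. Same axes as the carrier: press this face toward +y.
- carrier (a joint): Carrier's travel in m: 0 at the load detent, 0.18 home in the drill station's detent, 0.36 at unload; starts at 0 to 0.085. Rolling friction about 1 N. Detents are spring rollers at the far side: a hump 10 mm before and after each takes some 7 to 10 N to pass; past the hump the carrier is drawn home by itself, and let go within about 7 mm of a station it returns to it.
- slide: Fixed base of the rail slide, 140 (x) by 620 (y) mm. Origin: table level, at the drill station; y along the rail to the unload end, x across, away from the robot. Rails' top 40 mm, end blocks 46 mm high at y = +-299 mm. Detent housings 70 mm high at x = 69 to 126 mm, y = -180, 0, 180 mm.
- drill_tip (a point): Tip of the fixed drill at the drill station, 101 mm above the table, same axes as the slide. The unit lies on along +x for 370 mm, up to 140 mm above the table. Facing it on the near side, 38 mm away, the end of a thrust stop whose post (35 by 40 mm, 127 mm high) stands 120 mm to -x of the tip. The bracket's plate passes between them.
- stock_bin: Fixed blue open bin, 120 by 170 by 80 mm high, with cylinders up to 95 mm; origin under its middle. It stands on the side where the hanger stand is not.
- spray_can: Bystander: spray can standing on the near side of the rail, 66 mm thick, 190 mm tall; origin at the centre of its underside.
- grease_tin: Bystander: round tin just off the trailing end of the rail, 60 mm thick, 85 mm tall; origin at the centre of its underside.
- wrench: Bystander: wrench lying between robot and rail, 190 mm long; origin under its middle.
- wheel: Bystander: rubber castor wheel lying flat near the thrust stop, 76 mm across, 30 mm high; origin at the centre of its underside.
- hammer: Bystander: hammer lying left of the slide, 270 mm long; origin under its middle.
Not all that is in view belongs to the job. Leave any green look-alike of the part that bears bracket_mid alone.

How it is judged:
On the way, in this order (a step that is already met when the one before it is completed fails the run):
1. the bracket stands released between the carrier's locating pins, the carrier not yet at the drill (x of bracket_mid in the frame of carrier_nest between -0.006 and 0.006 m and y of bracket_mid in the frame of carrier_nest between -0.006 and 0.006 m and z of bracket_mid in the frame of carrier_nest between 0.065 and 0.073 m and angle between bracket_mid's own z axis and vertical below 0.05 rad and angle between the x axis of bracket_mid and the x axis of carrier_nest, either way round below 0.15 rad and contact force between the fingers and bracket below 0.3 N and value of joint carrier below 0.14 m), for 0.2 s.
2. the carrier, with the bracket standing in it, is home in the drill station's detent (x of bracket_mid in the frame of carrier_nest between -0.006 and 0.006 m and y of bracket_mid in the frame of carrier_nest between -0.006 and 0.006 m and z of bracket_mid in the frame of carrier_nest between 0.065 and 0.073 m and angle between bracket_mid's own z axis and vertical below 0.05 rad and angle between the x axis of bracket_mid and the x axis of carrier_nest, either way round below 0.15 rad and value of joint carrier between 0.177 and 0.183 m), for 0.2 s.
At the end, for the whole second after the job is handed in: Bracket upright on its foot between the pins (within 6 mm of the nest's centre, 4 mm in height, 3 degrees), carrier in the drill station's detent (within 3 mm of 0.18), all at rest, the other hung plate still on its hook (moved under 20 mm) (all of step 2 and velocity of joint carrier between -0.005 and 0.005 m/s and linear speed of bracket below 0.01 m/s and distance of link_mid from where it was at the start of the episode below 0.02 m); the robot touches nothing.
It fails at once if the carrier runs on past the drill station (more than 20 mm beyond its detent) (value of joint carrier above 0.2 m).
It fails at once if the bracket is wrenched against the hook stand (over 40 N) (contact force between bracket and stand above 40 N).
It fails at once if the other hung plate is pushed about (over 30 mm) (distance of link_mid from where it was at the start of the episode above 0.03 m).
It fails at once if a bystander on the bench is shifted by more than 20 mm (distance of any of spray_can, grease_tin, wrench, wheel, hammer from where it was at the start of the episode above 0.02 m).
It also fails if it takes over 70 s, if anything falls off the work surface, if the arm or the gripper's body presses on something with over 40 N, if the wrist force passes 120 N, or if a joint passes its speed limit or range.

ROBOT

A 7-joint arm with a two-finger parallel gripper is mounted at the origin on the work surface. World frame = base frame: x ahead of the robot, y to its left, z up, the work surface at z = 0. Lengths are in m, angles in rad, forces in N, time in s.
With the tool pointing down it reaches from about 0.425 to 0.875 m from the base axis. Payload 8.4 kg.
Tool frame: the origin (TCP) lies on the centre line of the jaws, within the pads' length; the fingertips stand 22 mm ahead of it and the grasp point (between the pads) lies 3 mm ahead of it; z points along the fingers, y is the line along which they close (so a half turn about z gives the same grasp; the last joint's range is limited). The gripper opens to 87 mm and grips with 3 to 60 N. Pads are 19 mm wide; open, the fingers measure 117 mm over their backs; the gripper's body (75 mm by 190 mm) begins 51 mm behind the grasp point.
Start: joints at [1.118, 0.333, 0.04, 1.465, -0.013, 1.343, -0.059], TCP at [0.225, -0.61, 0.245] pointing down, gripper open.
Joint ranges: [-2.58, 2.58], [-0.38, 2.09], [-1.3, 1.39], [0.25, 2.4], [-1.5, 4.64], [0.08, 2.09], [-2.65, 2.65]. Speed limits (rad/s): [2.22, 2.22, 2.79, 2.79, 3.14, 3.14, 3.14].

INTERFACE

Orientations are given as [roll, pitch, yaw] about the fixed x, y, z axes, in that order (R = Rz(yaw) Ry(pitch) Rx(roll)).
In Python, from bench import ctrl gives the robot as it stands.
- The arm moves only by the shell command python3 -m jog 'ROWS' [FORCE]. ROWS is a JSON object of lists of equal length, an entry for each row: "gripper": the opening, from 0 (shut) to 1 (fully open); "xyz": the shift along the tool's x, y, z each as a share of 5 cm, from -1 to 1, a list of three; "spin": the turn about the tool's z as a share of 0.08 rad, from -1 to 1. A call has exactly 8 rows; each row shifts and turns the commanded pose from where the row before left it, along the tool's axes as they then stand; what a row does not reach is not made up. A row lasts 1/10 s, in which the tool goes at most 50 mm and 8.59 degrees, less where a joint would pass 70% of its speed; a pose out of reach is approached as far as the arm can. A call with a number of a shift or a turn outside -1 to 1 is refused whole. A call with a gripper value outside its range is refused whole. The fingers move at their own pace and stop on an object; FORCE is the grip in N (left out, the last holds). Time passes only in rows, so rows that do not move let the fingers close, or fill a call up. It gives the time, the measured TCP pose, the force, the opening and the grip force at its end, in the units of the state.
- ctrl.get_obs(): the state, without advancing time (a new reading comes with each control period).
- ctrl.camera(name): name is "scene" or "top" or "wrist"; returns the picture (400x640x3 uint8, red, green, blue); there is no depth.
- ctrl.camera_model(name): a dict with "fovy" (degrees; the focal length in pixels is half the picture's height over the tangent of half this angle, whatever the lens; pixels are square), "cx", "cy" (the principal point, pixels), "k1" (the pictures are not rectified: a ray, as slopes to the right and down, at radius r is drawn at 1 + k1 r^2 times it, then the intrinsics apply), "R" (3x3) and "t" (3): a world point X has camera coordinates R X + t. Camera axes: x right, y down, z forward; pixel columns grow to the right and rows downward; lengths in m; the calibration is good to about 2 mm. A picture is of the moment at which its call begins: read the wrist's pose just before it. camera_model takes no time and is no camera call; for the wrist camera it gives the pose at the moment of the call.
- ctrl.sign_off(): hands the job in; it is judged then, once.
The state is a dict: "clock": time; "joint_positions": joint angles; "qd": joint speeds; "joint_efforts": joint torques, N m; "eef_pos": TCP position; "tcp_rot": TCP orientation; "ft_force": force on the tool from outside, world axes, zero at the start; "moment": the same for the moment, N m; "grip_width": finger opening in m; "finger_force": force on a finger pad.
Only numpy, scipy, OpenCV 4.12 (cv2) and the standard library are available. Lean on these libraries where they do the work, as an engineer would, in place of code of your own. Each camera call takes 0.05 s, during which the arm holds its last target. There are 200 camera calls.

## Working session

There is one attempt and no reset: what is moved stays moved. The work goes in short steps, Python scripts to look and compute and a shell command to move; the robot and the scene stay as the last step left them, time stands still between calls to the robot, and variables do not carry over. Pictures are saved under pics/ and viewed, at most 10 in all, crops included, and the job is handed in when it is done.

```bash
mkdir -p pics; ls
python3 - <<'E'
from bench import ctrl
import cv2
o=ctrl.get_obs(); print({k:(o[k]) for k in('clock','eef_pos','tcp_rot','grip_width')})
for n in('scene','top'):
    m=ctrl.camera_model(n); print(n,m)
    cv2.imwrite(f'pics/{n}0.png',ctrl.camera(n)[:,:,::-1])
E
```

```text
pics
{'clock': 0.0, 'eef_pos': array([ 0.22505649, -0.60934361,  0.24366972]), 'tcp_rot': array([-3.14001299e+00,  8.82105391e-05,  3.53868820e-01]), 'grip_width': 0.08689670084588197}
scene {'fovy': 54.128344266501394, 'cx': 321.91560760511237, 'cy': 200.57004207263898, 'k1': -0.036968423354890985, 'R': array([[ 0.57337656,  0.81929105, -0.00122277],
       [ 0.50328266, -0.35339663, -0.78855399],
       [-0.64648735,  0.45152297, -0.61496432]]), 't': array([-0.24153728, -0.12362873,  1.45942969])}
top {'fovy': 45.17137911922327, 'cx': 329.91993511716225, 'cy': 206.1563612670768, 'k1': 0.0063551596570678446, 'R': array([[-0.01257141, -0.99983926,  0.012783  ],
       [-0.98892724,  0.01054168, -0.14802628],
       [ 0.14786774, -0.01450235, -0.98890081]]), 't': array([-0.00411155,  0.44860273,  1.69496541])}
```

View pics/scene0.png

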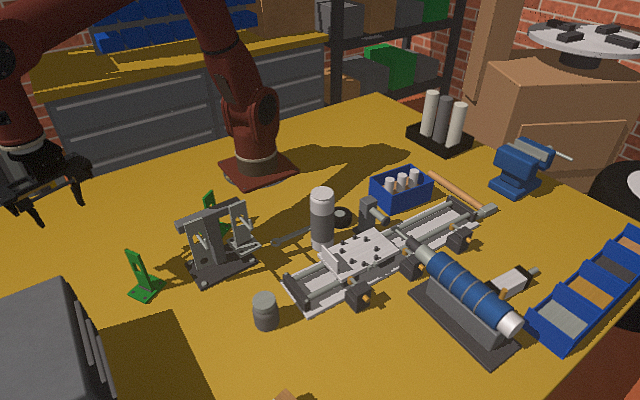

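View pics/top0.png

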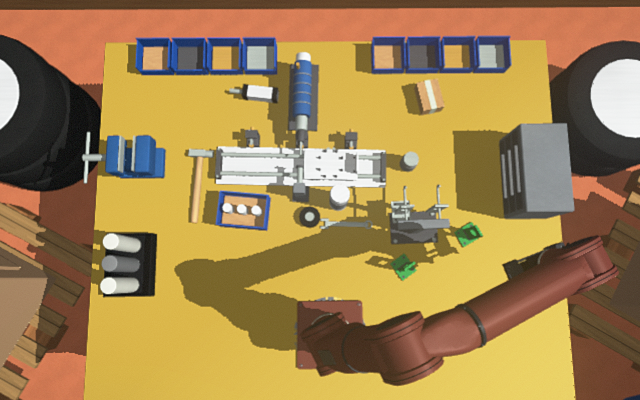

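The scene view shows the stand at about (222,235), with a T-footed green look-alike at (140,285) and another green part at about (212,205) behind the stand. The carrier is at about (365,255). In the top view the stand is at (415,215), its hooks point up in the image (+x), and the carrier is at about (337,163). Candidates for the bracket are the part at scene (200,235) and the part at (240,215); the green ones at (140,285) and (212,205) are ruled out. I'll check with a close crop.

```bash
cat > h.py <<'E'
import numpy as np, cv2
from bench import ctrl
def ray(n,uv,m=None):
    m=m or ctrl.camera_model(n); f=200/np.tan(np.radians(m['fovy']/2))
    d=np.array([(uv[0]-m['cx'])/f,(uv[1]-m['cy'])/f]); s=d.copy()
    for _ in range(20): s=d/(1+m['k1']*(s@s))
    R=np.array(m['R']); return -R.T@m['t'], R.T@np.array([*s,1])
def onz(n,uv,z,m=None):
    c,d=ray(n,uv,m); return c+d*(z-c[2])/d[2]
def tri(*obs):
    A=0;b=0
    for n,uv in obs:
        c,d=ray(n,uv); d/=np.linalg.norm(d); P=np.eye(3)-np.outer(d,d); A=A+P; b=b+P@c
    return np.linalg.solve(A,b)
def proj(n,X):
    m=ctrl.camera_model(n); f=200/np.tan(np.radians(m['fovy']/2))
    p=np.array(m['R'])@X+m['t']; s=p[:2]/p[2]; s=s*(1+m['k1']*(s@s)); return f*s+[m['cx'],m['cy']]
E
python3 - <<'E'
import cv2,numpy as np
a=cv2.imread('pics/scene0.png')[180:310,110:300]; b=cv2.imread('pics/top0.png')[130:250,290:460]
a=cv2.resize(a,None,fx=4,fy=4,interpolation=cv2.INTER_CUBIC); b=cv2.resize(b,None,fx=4.7,fy=4.7,interpolation=cv2.INTER_CUBIC)
cv2.imwrite('pics/a.png',a); cv2.imwrite('pics/b.png',b)
# clearance study: 2-D hook vs tilted plate, hook frame (x,z) mm
def hook():
    P=[(-45,0),(58,0),(65,10),(59,29)];c=[]
    for p,q in zip(P,P[1:]):
        p=np.array(p,float);q=np.array(q,float)
        for t in np.linspace(0,1,80): c.append(p+(q-p)*t)
    return np.array(c)
H=hook()
def clear(x,z,th): # slot centre x,z, th: tab leaning inward(+)
    u=np.array([-np.sin(th),np.cos(th)]);n=np.array([np.cos(th),np.sin(th)])
    d=H-[x,z];s=d@u;t=d@n
    q=lambda lo:np.hypot(np.maximum(np.abs(t)-4,0),np.maximum(lo,0))
    return min(q(18-s).min(),q(18+s).min())-4
# bottleneck path for each tilt: grid flood
for deg in (0,2,4,6,8,10,12,15,18,22,26):
    th=np.radians(deg);X=np.arange(0,95,1.);Z=np.arange(-16,45,1.)
    C=np.array([[clear(x,z,th) for z in Z] for x in X])
    for thr in np.arange(4,-2,-.25):
        n,l=cv2.connectedComponents((C>thr).astype(np.uint8),connectivity=8)
        if l[0,15]and l[0,15]==l[-1,-5]: print(deg,thr);break
    else: print(deg,'blocked')
E
```

```text
0 -1.25
2 -1.0
4 -1.0
6 -1.0
8 -0.75
10 -0.75
12 -0.5
15 -0.25
18 0.25
22 1.0
26 1.75
```

View pics/a.png

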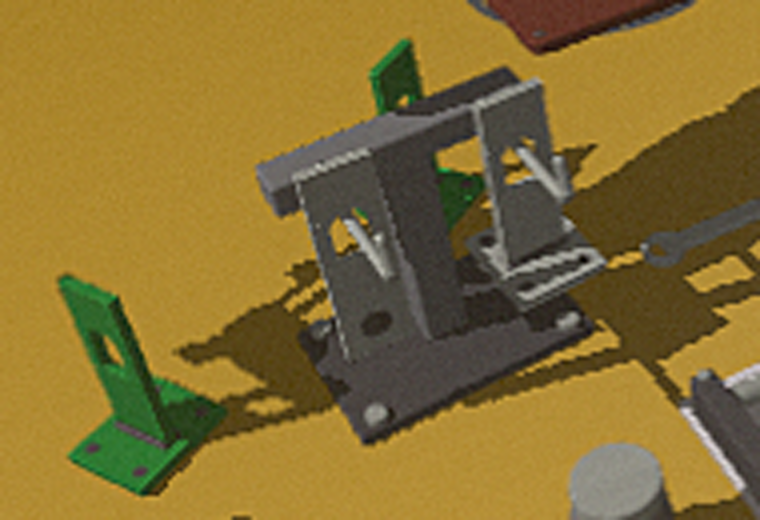

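View pics/b.png

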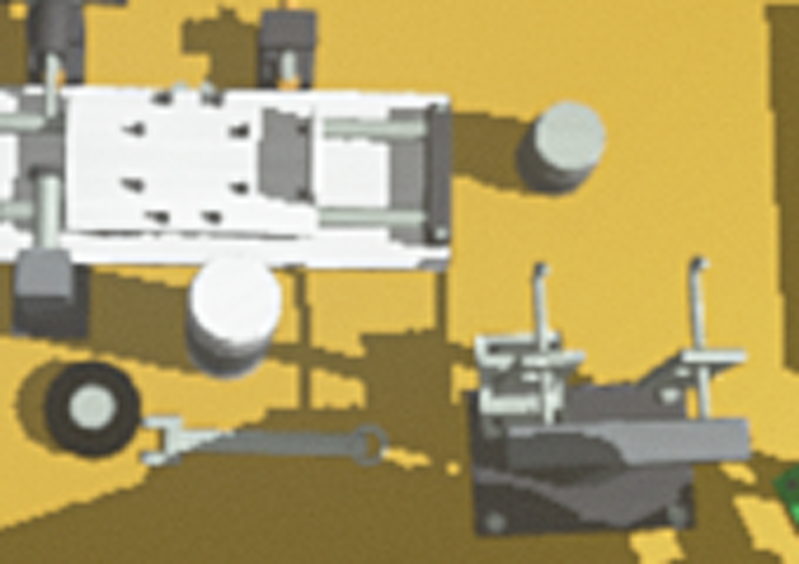

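The crops show the bracket (bare steel, with a foot) on the left (+y) hook: crop-b (550,357), about (407,206) in the top picture. The footless link is on the right hook at b(715,355), and both green ones are off the stand. The carrier's pins surround b(186,157) and its push plate is at b(288,155), trailing side to the right (−y).

Run:
```python
from h import *
np.set_printoptions(precision=4,suppress=True)
B=lambda x,y:(290+x/4.7-.4,130+y/4.7-.4)
A=lambda x,y:(110+x/4-.4,180+y/4-.4)
for k,p,z in [('brk top',(550,357),.22),('link top',(715,355),.22),('tipL',(541,267),.209),('tipR',(698,262),.209),
 ('bar R front',(748,421),.186),('bar R back',(748,457),.186),('can',(237,300),.19),('tin',(568,130),.085),('pushplate top',(290,153),.11),('pinA',(163,96),.075),('pinB',(212,96),.075),('pinC',(133,128),.075),('pinD',(240,129),.075),('pinE',(133,184),.075),('pinF',(240,186),.075),('pinG',(158,214),.075),('pinH',(212,214),.075),('endblock',(435,170),.046),('post',(45,275),.127)]:
    print(k,onz('top',B(*p),z))
print('brk top tri', tri(('top',B(550,357)),('scene',A(510,93))), 'link',tri(('top',B(715,355)),('scene',A(335,164))))
```

```text
brk top [ 0.4199 -0.2528  0.22  ]
link top [ 0.4201 -0.3658  0.22  ]
tipL [ 0.4846 -0.2507  0.209 ]
tipR [ 0.487  -0.3598  0.209 ]
bar R front [ 0.3785 -0.3951  0.186 ]
bar R back [ 0.3534 -0.3939  0.186 ]
can [ 0.467  -0.0407  0.19  ]
tin [ 0.6131 -0.2964  0.085 ]
pushplate top [ 0.5912 -0.0846  0.11  ]
pinA [0.6451 0.0089 0.075 ]
pinB [ 0.6447 -0.0283  0.075 ]
pinC [0.6203 0.0319 0.075 ]
pinD [ 0.6188 -0.0492  0.075 ]
pinE [0.5769 0.0322 0.075 ]
pinF [ 0.5746 -0.0485  0.075 ]
pinG [0.5536 0.0136 0.075 ]
pinH [ 0.5532 -0.0271  0.075 ]
endblock [ 0.5924 -0.2     0.046 ]
post [0.4979 0.0962 0.127 ]
brk top tri [ 0.4211 -0.2512  0.2175] link [ 0.4217 -0.3629  0.2169]
```

```bash
python3 -m jog '{"gripper":[1,1,1,1,1,1,1,1],"xyz":[[0,0,-0.4],[0,0,-0.4],[0,0,-0.4],[0,0,-0.2],[0.3,-0.5,0],[0.3,-0.5,0],[0.3,-0.5,0],[0.3,-0.5,0]],"spin":[1,1,1,1,0,0,0,0]}' && python3 -m jog '{"gripper":[1,1,1,1,1,1,1,1],"xyz":[[0.3,-0.5,0],[0.3,-0.5,0],[0.3,-0.5,0],[0.3,-0.5,0],[0.3,-0.5,0],[0.3,-0.5,0],[0.3,-0.5,0],[0.3,-0.5,0]],"spin":[0,0,0,0,0,0,0,0.15]}'
python3 - <<'E'
from h import *
o=ctrl.get_obs();print(o['clock'],o['eef_pos'],o['tcp_rot'])
m=ctrl.camera_model('wrist');print(m)
im=ctrl.camera('wrist');cv2.imwrite('pics/w1.png',cv2.resize(im[:,:,::-1],(800,500)))
E
```

```text
clock: 0.9
eef_pos: [0.2822, -0.5065, 0.3141]
tcp_rot: [-3.141, 0.0, 0.034]
ft_force: [0.2, 0.1, -0.4]
grip_width: 0.0873
finger_force: 0.0
clock: 1.7
eef_pos: [0.3952, -0.3026, 0.3143]
tcp_rot: [-3.141, 0.0, 0.022]
ft_force: [0.4, -0.2, 2.0]
grip_width: 0.0874
finger_force: 0.0
1.7 [ 0.39520828 -0.30259611  0.31426689] [-3.14130405e+00  4.90245111e-04  2.17230844e-02]
{'fovy': 60.434880812149984, 'cx': 321.41625169222533, 'cy': 195.48997325229067, 'k1': -0.045263348037569304, 'R': array([[ 2.20952324e-02, -9.99755612e-01,  7.18665752e-04],
       [-9.53310712e-01, -2.08522050e-02,  3.01270429e-01],
       [-3.01181817e-01, -7.34175190e-03, -9.53538469e-01]]), 't': array([-0.3121633 ,  0.3136047 ,  0.57501533])}
```

View pics/w1.png

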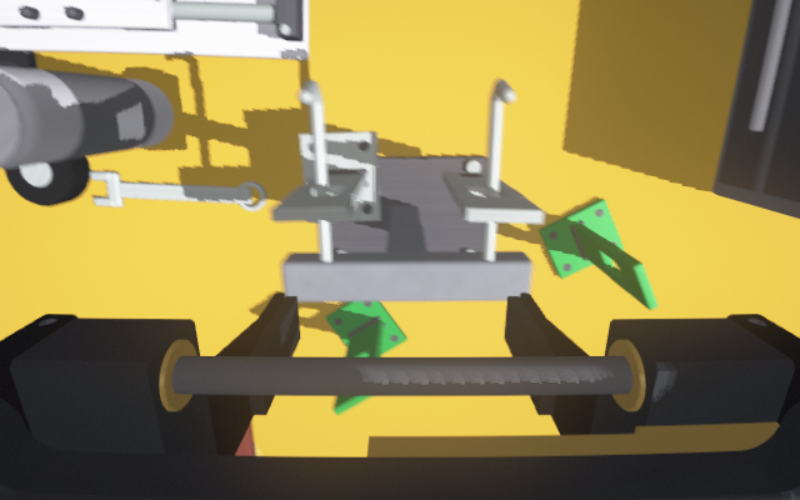

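The wrist view, in its 800-px frame, shows the bracket's top face as a strip centred near (314,214) and the link's at (503,214). The barb tips are at (311,92) and (505,90), and the cross-bar's top face spans rows ~264–300.

Run:
```python
from h import *
np.set_printoptions(precision=4,suppress=True)
for k,p,z in [('brk top',(314,214),.22),('brk l',(273,214),.22),('brk r',(356,214),.22),('link top',(503,214),.22),('tipL',(311,92),.211),('tipR',(505,90),.211),('barfrontL',(285,264),.186),('barfrontR',(531,264),.186),('barback',(410,300),.186)]:
    print(k,onz('wrist',(p[0]*.8,p[1]*.8),z))
# best paths for tilts
P=[(-45,0),(58,0),(65,10),(59,29)]
H=np.vstack([np.linspace(p,q,80) for p,q in zip(P,P[1:])]).astype(float)
def clear(x,z,th):
    u=np.array([-np.sin(th),np.cos(th)]);n=np.array([np.cos(th),np.sin(th)])
    d=H-[x,z];s=d@u;t=d@n
    q=lambda lo:np.hypot(np.maximum(np.abs(t)-4,0),np.maximum(lo,0))
    return min(q(18-s).min(),q(18+s).min())-4
for deg in (20,25,30,35,40):
    th=np.radians(deg);X=np.arange(0,95,2.);Z=np.arange(-16,50,1.)
    C=np.array([[clear(x,z,th) for z in Z] for x in X])
    print(deg,[(int(x),int(Z[c.argmax()]),round(float(c.max()),1)) for x,c in zip(X,C) if 34<=x<=76 ])
```

```text
brk top [ 0.4246 -0.2484  0.22  ]
brk l [ 0.424  -0.2253  0.22  ]
brk r [ 0.4252 -0.272   0.22  ]
link top [ 0.4275 -0.3545  0.22  ]
tipL [ 0.4899 -0.2471  0.211 ]
tipR [ 0.4938 -0.3514  0.211 ]
barfrontL [ 0.3816 -0.2209  0.186 ]
barfrontR [ 0.386 -0.385  0.186]
barback [ 0.3577 -0.3051  0.186 ]
20 [(34, 0, 11.5), (36, 0, 11.6), (38, 0, 11.5), (40, 0, 11.5), (42, 0, 11.5), (44, 0, 11.5), (46, 0, 11.5), (48, 0, 11.5), (50, -1, 10.4), (52, -2, 8.8), (54, -4, 7.5), (56, -5, 5.9), (58, -7, 4.4), (60, -7, 2.7), (62, 17, 1.7), (64, 49, 3.6), (66, 49, 5.5), (68, 49, 7.4), (70, 49, 9.3), (72, 49, 11.2), (74, 49, 13.1), (76, 49, 15.0)]
25 [(34, 0, 10.6), (36, 0, 10.6), (38, 0, 10.6), (40, 0, 10.6), (42, 0, 10.6), (44, 0, 10.6), (46, 0, 10.6), (48, 0, 10.6), (50, 0, 10.6), (52, 0, 9.8), (54, -2, 8.5), (56, -3, 6.9), (58, -5, 5.6), (60, -6, 4.0), (62, 49, 3.3), (64, 49, 5.2), (66, 49, 7.1), (68, 49, 9.0), (70, 49, 10.9), (72, 49, 12.8), (74, 49, 14.7), (76, 49, 16.6)]
30 [(34, 0, 9.6), (36, 0, 9.6), (38, 0, 9.6), (40, 0, 9.6), (42, 0, 9.6), (44, 0, 9.6), (46, 0, 9.6), (48, 0, 9.6), (50, 0, 9.6
[... 157 characters left out ...]
, 49, 14.4), (74, 49, 16.3), (76, 49, 18.2)]
35 [(34, 0, 8.5), (36, 0, 8.5), (38, 0, 8.5), (40, 0, 8.5), (42, 0, 8.5), (44, 0, 8.5), (46, 0, 8.5), (48, 0, 8.5), (50, 1, 8.7), (52, 1, 9.5), (54, 2, 10.1), (56, 1, 8.9), (58, -1, 7.5), (60, -2, 6.0), (62, 49, 6.5), (64, 49, 8.4), (66, 49, 10.3), (68, 49, 12.2), (70, 49, 14.1), (72, 49, 16.0), (74, 49, 17.9), (76, 49, 19.8)]
40 [(34, 0, 7.2), (36, 0, 7.2), (38, 0, 7.2), (40, 0, 7.2), (42, 0, 7.2), (44, 0, 7.2), (46, 0, 7.2), (48, 1, 7.2), (50, 1, 8.2), (52, 2, 8.6), (54, 2, 9.2), (56, 3, 9.9), (58, 2, 8.3), (60, 0, 7.0), (62, 49, 8.1), (64, 49, 10.0), (66, 49, 11.9), (68, 49, 13.8), (70, 49, 15.7), (72, 49, 17.6), (74, 49, 19.5), (76, 49, 21.4)]
```

```bash
python3 -m jog '{"gripper":[1,1,1,1,1,1,1,1],"xyz":[[0.1,-0.17,0.15],[0.1,-0.17,0.15],[0.1,-0.17,0.15],[0.1,-0.17,0.15],[0.1,-0.17,0.15],[0.07,-0.17,0.13],[0,0,0],[0,0,0]],"spin":[0,0,0,0,0,0,0,0]}' 3
python3 - <<'E'
from h import *
im=ctrl.camera('wrist');cv2.imwrite('pics/w2r.png',im[:,:,::-1])
cv2.imwrite('pics/w2.png',cv2.resize(im[50:275,170:470,::-1],(800,600),interpolation=cv2.INTER_CUBIC))
E
```

```text
clock: 2.55
eef_pos: [0.4223, -0.2523, 0.2706]
tcp_rot: [3.142, 0.0, 0.022]
ft_force: [-0.2, -0.3, 0.0]
grip_width: 0.0873
finger_force: 0.0
```

View pics/w2.png

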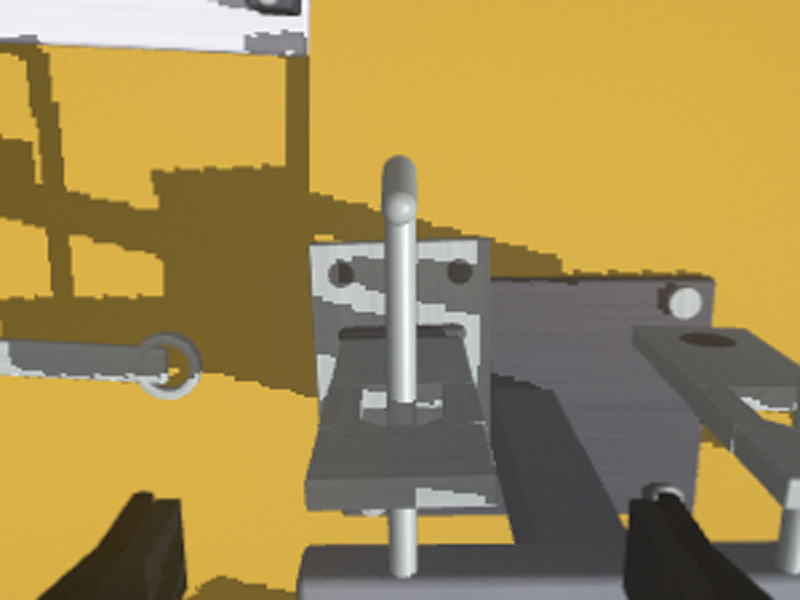

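The close view confirms the footed bracket on this hook: its top face is centred at crop (402,491), the barb tip is at (400,207), and the fingertips straddle it at x 183 and 628 (middle 405).

Run:
```python
from h import *
np.set_printoptions(precision=4,suppress=True)
for k,p,z in [('brk top',(402,491),.22),('l',(306,494),.22),('r',(499,488),.22),('outer edge',(402,475),.22),('tip',(400,207),.211),('barfrontL',(305,572),.186),('bar at hook',(403,576),.18),('barbelow',(401,400),.184)]:
    print(k,onz('wrist',(170+p[0]*.375-.3,50+p[1]*.375-.3),z))
print(ctrl.get_obs()['eef_pos'])
```

```text
brk top [ 0.4217 -0.2528  0.22  ]
l [ 0.4204 -0.2311  0.22  ]
r [ 0.4228 -0.2747  0.22  ]
outer edge [ 0.4256 -0.2527  0.22  ]
tip [ 0.4841 -0.251   0.211 ]
barfrontL [ 0.3818 -0.2269  0.186 ]
bar at hook [ 0.3778 -0.2539  0.18  ]
barbelow [ 0.4315 -0.2523  0.184 ]
[ 0.4223 -0.2526  0.2708]
```

```bash
python3 -m jog '{"gripper":[1,1,1,1,1,0,0,0],"xyz":[[0,0,0.2],[0,0,0.2],[0,0,0.2],[0,0,0.2],[0,0,0.1],[0,0,0],[0,0,0],[0,0,0]],"spin":[0,0,0,0,0,0,0,0]}' 20 && python3 -m jog '{"gripper":[0,0,0,0,0,0,0,0],"xyz":[[0,0,0],[0,0,0],[0,0,0],[0,0,0],[0,0,-0.1],[0,0,-0.1],[0,0,-0.1],[0,0,0]],"spin":[0,0,0,0,0,0,0,0]}' 40
```

```text
clock: 3.4
eef_pos: [0.4226, -0.2523, 0.226]
tcp_rot: [3.141, -0.001, 0.022]
ft_force: [-1.0, 0.1, 1.3]
grip_width: 0.0706
finger_force: 0.0
clock: 4.2
eef_pos: [0.4226, -0.2524, 0.2413]
tcp_rot: [3.141, -0.001, 0.022]
ft_force: [1.2, -0.2, -5.2]
grip_width: 0.0431
finger_force: 40.0
```

```bash
python3 -m jog '{"gripper":[0,0,0,0,0,0,0,0],"xyz":[[0,-0.1,0],[-0.1,0,0],[-0.1,0,0],[-0.1,0,0],[-0.1,0,0],[-0.1,0,0],[-0.1,0,0],[0,0,0]],"spin":[0,0,0,0,0,0,0,0]}' && python3 -m jog '{"gripper":[0,0,0,0,0,0,0,0],"xyz":[[-0.04,0,0],[-0.04,0,0],[-0.04,0,0],[-0.04,0,0],[-0.04,0,0],[-0.04,0,0],[0,0,0],[0,0,0]],"spin":[0,0,0,0,0,0,0,0]}'
```

```text
clock: 5.0
eef_pos: [0.3914, -0.2481, 0.2406]
tcp_rot: [3.141, 0.0, 0.021]
ft_force: [-0.3, -0.3, -5.2]
grip_width: 0.0433
finger_force: 40.0
clock: 5.8
eef_pos: [0.3817, -0.248, 0.241]
tcp_rot: [3.141, -0.003, 0.022]
ft_force: [7.7, -0.5, -7.7]
grip_width: 0.0433
finger_force: 40.0
```

```bash
python3 -m jog '{"gripper":[0,0,0,0,0,0,0,0],"xyz":[[-0.03,0,0],[-0.03,0,0],[-0.03,0,0],[-0.03,0,0],[0,0,0],[0,0,0],[0,0,0],[0,0,0]],"spin":[0,0,0,0,0,0,0,0]}'
python3 - <<'E'
from h import *
im=ctrl.camera('wrist');cv2.imwrite('pics/w3.png',cv2.resize(im[50:350,120:520,::-1],(800,600),interpolation=cv2.INTER_CUBIC))
E
```

```text
clock: 6.6
eef_pos: [0.3762, -0.2482, 0.2411]
tcp_rot: [3.141, -0.004, 0.023]
ft_force: [9.0, -0.3, -8.0]
grip_width: 0.0432
finger_force: 40.0
```

View pics/w3.png

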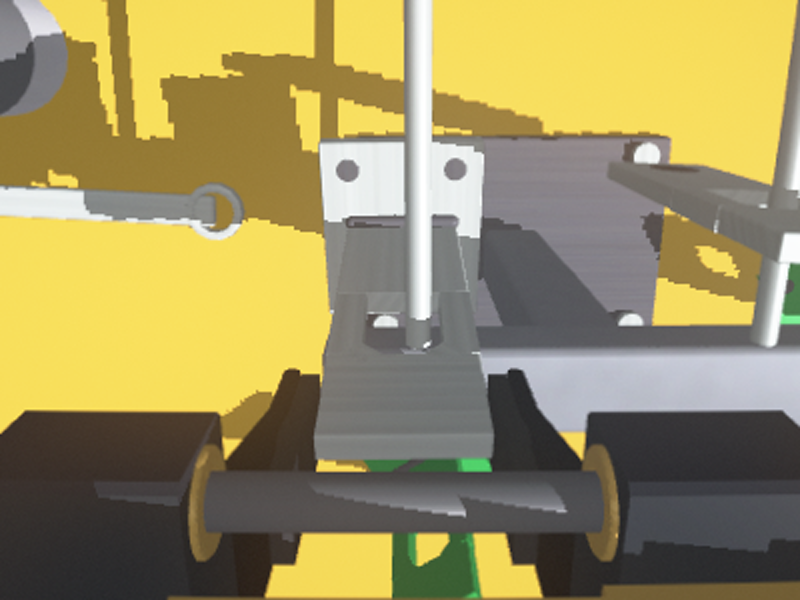

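The plate is tilting about its pads as intended: its face is foreshortened less, and force holds at 9 N. I'll continue.

```bash
python3 -m jog '{"gripper":[0,0,0,0,0,0,0,0],"xyz":[[-0.03,0,0.01],[-0.03,0,0.01],[-0.03,0,0.01],[-0.03,0,0.01],[-0.03,0,0.01],[0,0,0],[0,0,0],[0,0,0]],"spin":[0,0,0,0,0,0,0,0]}' && python3 -m jog '{"gripper":[0,0,0,0,0,0,0,0],"xyz":[[-0.03,0,0.01],[-0.03,0,0.01],[-0.03,0,0],[0,0,0],[0,0,0],[0,0,0],[0,0,0],[0,0,0]],"spin":[0,0,0,0,0,0,0,0]}'
python3 - <<'E'
from h import *
im=ctrl.camera('wrist');cv2.imwrite('pics/w4r.png',im[:,:,::-1]);cv2.imwrite('pics/w4.png',cv2.resize(im[50:350,120:520,::-1],(800,600),interpolation=cv2.INTER_CUBIC))
im=ctrl.camera('scene');cv2.imwrite('pics/s4.png',cv2.resize(im[180:310,180:300,::-1],None,fx=4,fy=4,interpolation=cv2.INTER_CUBIC))
a=cv2.imread('pics/w4.png');b=cv2.imread('pics/s4.png');c=np.zeros((520,800+0,3),np.uint8)
a=cv2.resize(a,(400,300));c[:300,:400]=a;c[:,:][:520,400:800]=cv2.resize(b,(480,520))[:,40:440];cv2.imwrite('pics/c4.png',c)
E
```

```text
clock: 7.45
eef_pos: [0.3697, -0.2484, 0.24]
tcp_rot: [3.14, -0.007, 0.023]
ft_force: [9.3, -0.2, 1.4]
grip_width: 0.0436
finger_force: 40.0
clock: 8.25
eef_pos: [0.3654, -0.2485, 0.2391]
tcp_rot: [3.139, -0.007, 0.023]
ft_force: [10.3, 0.7, -0.1]
grip_width: 0.0437
finger_force: 40.0
```

View pics/c4.png

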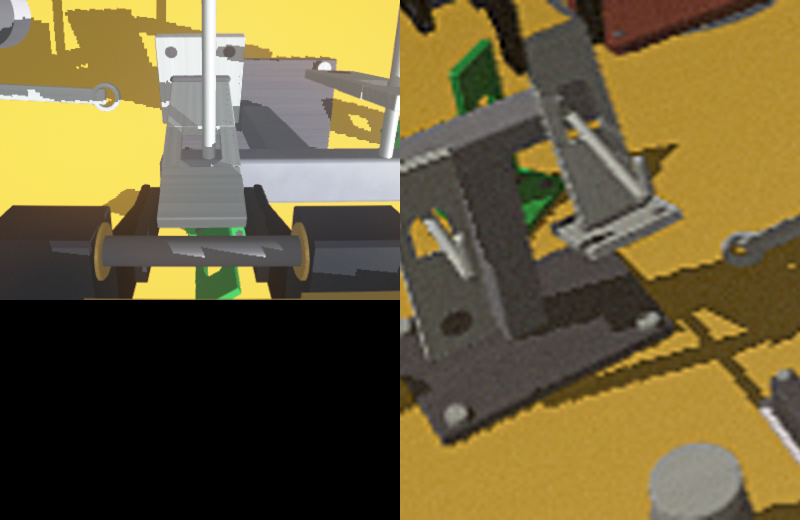

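The scene crop shows the bracket tilted by about 27°, with the tab back over the cross-bar and the foot outward, still threaded on the hook. Next I'll work out the widest path over the barb.

Run:
```python
import numpy as np, heapq
P=[(-45,0),(58,0),(65,10),(59,29)]
H=np.vstack([np.linspace(p,q,80) for p,q in zip(P,P[1:])]).astype(float)
def clear(x,z,th):
    u=np.array([-np.sin(th),np.cos(th)]);n=np.array([np.cos(th),np.sin(th)])
    d=H-[x,z];s=d@u;t=d@n
    q=lambda lo,hi:np.hypot(np.maximum(np.abs(t)-4,0),np.maximum(np.maximum(lo,hi),0))
    return min(q(18-s,s-54).min(),q(18+s,-s-84).min())-4
X=np.arange(20,100,1.);Z=np.arange(-16,80,1.)
for deg in (20,24,27,30):
    C=np.array([[min(clear(x,z,np.radians(deg)),4) for z in Z] for x in X])
    s=(0,16);g=None
    D={s:0};pr={};h=[(0,s)];
    while h:
        d,c=heapq.heappop(h)
        if d>D[c]:continue
        if Z[c[1]]>=70: g=c;break
        for a in(-1,0,1):
            for b in(-1,0,1):
                n=(c[0]+a,c[1]+b)
                if (a or b) and 0<=n[0]<len(X) and 0<=n[1]<len(Z):
                    e=d+np.hypot(a,b)*(.05+np.exp(-3*C[n]))
                    if e<D.get(n,1e18): D[n]=e;pr[n]=c;heapq.heappush(h,(e,n))
    p=[g]
    while p[-1] in pr:p.append(pr[p[-1]])
    p=p[::-1];print(deg,'min',min(C[c] for c in p),[(int(X[c[0]]),int(Z[c[1]]),round(float(C[c]),1)) for c in p if X[c[0]]>=48 and Z[c[1]]<60][::2])
```

```text
20 min 0.7242726180827068 [(48, 4, 4.0), (50, 6, 4.0), (52, 8, 4.0), (54, 10, 3.2), (56, 12, 1.5), (58, 14, 0.7), (60, 16, 0.9), (62, 17, 1.7), (64, 19, 2.5), (66, 21, 3.0), (68, 23, 3.5), (69, 25, 3.2), (69, 27, 2.5), (69, 29, 2.4), (69, 31, 2.9), (69, 33, 3.5), (69, 35, 4.0), (69, 37, 4.0), (69, 39, 4.0), (69, 41, 4.0), (69, 43, 4.0), (69, 45, 4.0), (69, 47, 4.0), (69, 49, 4.0), (69, 51, 4.0), (69, 53, 4.0), (69, 55, 4.0), (69, 57, 4.0), (69, 59, 4.0)]
24 min 1.4789219125334814 [(48, 4, 4.0), (50, 6, 4.0), (52, 8, 4.0), (54, 10, 3.2), (56, 12, 2.2), (58, 14, 1.5), (60, 16, 1.7), (62, 18, 2.3), (64, 20, 2.8), (66, 22, 3.3), (68, 24, 3.8), (68, 26, 3.0), (68, 28, 2.7), (68, 30, 2.9), (68, 32, 3.5), (68, 34, 4.0), (68, 36, 4.0), (68, 38, 4.0), (68, 40, 4.0), (68, 42, 4.0), (68, 44, 4.0), (68, 46, 4.0), (68, 48, 4.0), (68, 50, 4.0), (68, 52, 4.0), (68, 54, 4.0), (68, 56, 4.0), (68, 58, 4.0)]
27 min 2.0071437337750924 [(48, 4, 4.0), (50, 6, 4.0), (52, 8, 4.0), (54, 10, 3.3), (56, 12, 2.4), (58, 14, 2.0), (60, 16, 2.0), (62, 18, 2.8), (64, 20, 3.5), (66, 22, 4.0), (67, 24, 3.6), (67, 26, 2.9), (67, 28, 2.6), (67, 30, 2.9), (67, 32, 3.5), (67, 34, 4.0), (67, 36, 4.0), (67, 38, 4.0), (67, 40, 4.0), (67, 42, 4.0), (67, 44, 4.0), (67, 46, 4.0), (67, 48, 4.0), (67, 50, 4.0), (67, 52, 4.0), (67, 54, 4.0), (67, 56, 4.0), (67, 58, 4.0)]
30 min 1.7837185030841889 [(48, 5, 4.0), (50, 7, 3.9), (52, 9, 3.2), (54, 11, 2.5), (56, 13, 1.8), (58, 15, 2.0), (60, 17, 2.5), (62, 19, 3.0), (64, 21, 3.5), (66, 23, 4.0), (66, 25, 3.0), (66, 27, 2.6), (66, 29, 2.7), (66, 31, 3.3), (66, 33, 3.9), (66, 35, 4.0), (66, 37, 4.0), (66, 39, 4.0), (66, 41, 4.0), (66, 43, 4.0), (66, 45, 4.0), (66, 47, 4.0), (66, 49, 4.0), (66, 51, 4.0), (66, 53, 4.0), (66, 55, 4.0), (66, 57, 4.0), (66, 59, 4.0)]
```

```bash
python3 -m jog '{"gripper":[0,0,0,0,0,0,0,0],"xyz":[[0.1,0,0],[0.15,0,0],[0.2,0,0],[0.2,0,0],[0.2,0,0],[0.15,0,0],[0.1,0,0],[0,0,0]],"spin":[0,0,0,0,0,0,0,0]}' 50
python3 - <<'E'
from h import *
im=ctrl.camera('wrist');cv2.imwrite('pics/w5r.png',im[:,:,::-1])
s=ctrl.camera('scene');cv2.imwrite('pics/s5r.png',s[:,:,::-1])
c=np.zeros((600,800,3),np.uint8)
c[:300,:400]=im[50:350,120:520,::-1];c[:600,400:]=cv2.resize(s[180:300,200:280,::-1],(400,600),interpolation=cv2.INTER_CUBIC);cv2.imwrite('pics/c5.png',c)
E
```

```text
clock: 9.15
eef_pos: [0.4178, -0.2471, 0.2369]
tcp_rot: [-3.141, 0.0, 0.022]
ft_force: [0.8, 0.3, -5.5]
grip_width: 0.043
finger_force: 50.0
```

View pics/c5.png

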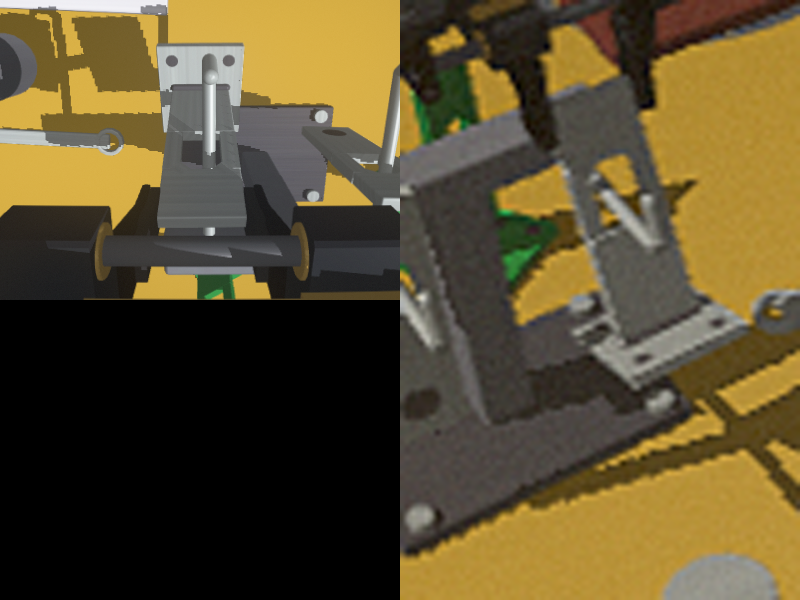

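The scene crop shows the bracket hanging free at a tilt: tab top centre at crop (590,81), foot outer edge (632,378)–(745,315). In the wrist crop the foot's outer edge is (157,45)–(243,44). I'll triangulate to get the tilt.

Run:
```python
from h import *
np.set_printoptions(precision=4,suppress=True)
S=lambda x,y:(200+(x-400)/5-.4,180+y/5-.4)
f1=tri(('scene',S(632,378)),('wrist',(363,94)));f2=tri(('scene',S(745,315)),('wrist',(277,95)))
t=tri(('scene',S(590,81)),('wrist',(322,269)));print(f1,f2,t,np.linalg.norm(f1-f2))
f=(f1+f2)/2;v=t-f;L=np.hypot(v[0],v[2]);print('len',L,'exp',np.hypot(36,130))
th=np.arctan2(-v[0],v[2])-np.arctan2(36,130);print('theta',np.degrees(th))
u=np.array([-np.sin(th),0,np.cos(th)]);n=np.array([np.cos(th),0,np.sin(th)])
s1=t-.054*u-.002*n; s2=f+.076*u-.038*n
for s in(s1,s2):print('slot centre rel hook',s-[.4255,-.2527,.18])
```

```text
[ 0.497  -0.2764  0.1174] [ 0.4953 -0.2138  0.123 ] [ 0.4235 -0.2471  0.239 ] 0.06288244572575909
len 0.13928335586379303 exp 134.892549831338
theta 15.99521802547806
slot centre rel hook [0.0109 0.0056 0.0065]
slot centre rel hook [0.0132 0.0076 0.0028]
```

```bash
cat > fit.py <<'E'
from h import *
from scipy.optimize import least_squares
def fit(obs):
    def pts(p,lo):
        x,y,z,th=p; u=np.array([-np.sin(th),0,np.cos(th)]);n=np.array([np.cos(th),0,np.sin(th)])
        R=cv2.Rodrigues(np.array([0,0,.022]))[0]
        return np.array([x,y,z])+R@(lo[0]*n+lo[1]*np.array([0,1,0])+lo[2]*u)
    r=lambda p:np.concatenate([proj(c,pts(p,np.array(l)/1000))-uv for c,uv,l in obs])
    s=least_squares(r,[.44,-.247,.18,.4],loss='soft_l1',x_scale=[.01,.01,.01,.1])
    print('slot rel hook',(s.x[:3]-[.4255,-.2527,.18])*1000,'deg',np.degrees(s.x[3]));print(s.fun.reshape(-1,2).round(1).tolist())
E
python3 - <<'E'
from fit import *
np.set_printoptions(precision=1,suppress=True)
S=lambda x,y:(200+(x-400)/5-.4,180+y/5-.4)
W=lambda x,y:(120+x,50+y)
# slot-centred local coordinates (n,y,u) mm
o=[('scene',S(632,378),(38,-32,-76)),('scene',S(745,315),(38,32,-76)),('scene',S(556,90),(4,-22,54)),('scene',S(627,76),(4,22,54)),
('wrist',W(157,45),(38,32,-76)),('wrist',W(243,44),(38,-32,-76)),('wrist',W(158,219),(4,22,54)),('wrist',W(246,219),(4,-22,54))]
fit(o)
for lo,z in(((4,12,18),0),):pass
E
```

```text
slot rel hook [ 6.8  5.2 -4.4] deg 22.00215544807457
[[-0.9, -0.4], [-0.4, 1.2], [-3.2, 3.8], [-0.8, 0.0], [-0.3, -0.5], [2.4, 0.5], [-1.8, -0.0], [-0.2, -0.0]]
```

```bash
python3 -m jog '{"gripper":[0,0,0,0,0,0,0,0],"xyz":[[-0.1,0,0],[-0.2,0,0],[-0.2,0,0],[-0.2,0,0],[-0.1,0,0],[-0.1,0,0],[0,0,0],[0,0,0]],"spin":[0,0,0,0,0,0,0,0]}' && python3 -m jog '{"gripper":[0,0,0,0,0,0,0,0],"xyz":[[-0.06,0,0],[-0.06,0,0],[-0.06,0,0],[-0.06,0,0],[-0.04,0,0],[0,0,0],[0,0,0],[0,0,0]],"spin":[0,0,0,0,0,0,0,0]}'
```

```text
clock: 10.05
eef_pos: [0.3725, -0.2483, 0.2372]
tcp_rot: [3.141, -0.0, 0.022]
ft_force: [0.1, 0.3, -4.8]
grip_width: 0.0437
finger_force: 50.0
clock: 10.85
eef_pos: [0.3623, -0.2484, 0.2387]
tcp_rot: [3.14, -0.008, 0.024]
ft_force: [14.4, 0.3, -5.5]
grip_width: 0.043
finger_force: 50.0
```

```bash
python3 -m jog '{"gripper":[0,0,0,0,0,0,0,0],"xyz":[[-0.05,0,0],[-0.05,0,0],[-0.05,0,0],[-0.05,0,0],[0,0,0],[0,0,0],[0,0,0],[0,0,0]],"spin":[0,0,0,0,0,0,0,0]}'
```

```text
clock: 11.65
eef_pos: [0.3525, -0.2487, 0.2393]
tcp_rot: [3.139, -0.009, 0.024]
ft_force: [13.7, 1.3, -0.7]
grip_width: 0.043
finger_force: 50.0
```

```bash
python3 -m jog '{"gripper":[0,0,0,0,0,0,0,0],"xyz":[[0.1,0,0],[0.2,0,0],[0.25,0,0],[0.25,0,0],[0.25,0,0],[0.25,0,0],[0.2,0,0],[0.1,0,0]],"spin":[0,0,0,0,0,0,0,0]}' 60
python3 - <<'E'
from h import *
im=ctrl.camera('wrist');cv2.imwrite('pics/w6r.png',im[:,:,::-1])
s=ctrl.camera('scene');cv2.imwrite('pics/s6r.png',s[:,:,::-1])
c=np.zeros((600,800,3),np.uint8)
c[:600,:400]=cv2.resize(im[50:320,230:410,::-1],(400,600),interpolation=cv2.INTER_CUBIC);c[:600,400:]=cv2.resize(s[180:300,205:285,::-1],(400,600),interpolation=cv2.INTER_CUBIC);cv2.imwrite('pics/c6.png',c)
print(ctrl.get_obs()['eef_pos'])
E
```

```text
clock: 12.45
eef_pos: [0.4294, -0.2468, 0.2368]
tcp_rot: [-3.141, 0.0, 0.023]
ft_force: [0.4, 0.8, -4.5]
grip_width: 0.0432
finger_force: 60.0
[ 0.42880002 -0.24688971  0.23685708]
```

View pics/c6.png

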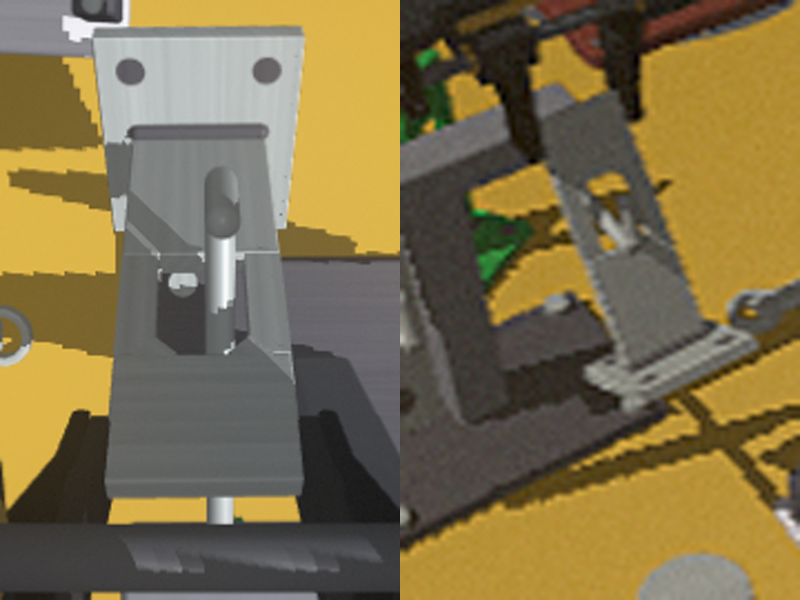

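In the wrist crop (left), the foot's top outer edge is (96,37)–(303,37), the slot's lower edge (160,258)–(247,253), and the tab's top outer edge (106,484)–(302,482). The barb tip is at (222,222), with slot on both sides. In the scene crop the foot edge is (627,397)–(755,336) and the tab corner is at (612,92).

Run:
```python
from fit import *
np.set_printoptions(precision=1,suppress=True)
S=lambda x,y:(205+(x-400)/5-.4,180+y/5-.4)
W=lambda x,y:(230+x*.45-.3,50+y*.45-.3)
w=[('wrist',W(96,37),(38,32,-76)),('wrist',W(303,37),(38,-32,-76)),('wrist',W(106,484),(4,22,54)),('wrist',W(302,482),(4,-22,54)),('wrist',W(160,258),(4,12,-18)),('wrist',W(247,253),(4,-12,-18)),('wrist',W(157,325),(4,12,13)),('wrist',W(202,352),(4,0,18))]
s=[('scene',S(627,397),(38,-32,-76)),('scene',S(755,336),(38,32,-76)),('scene',S(612,92),(4,22,54))]
fit(w);fit(w+s)
print('tip rel hook',(onz('wrist',W(222,222),.211)-[.4255,-.2527,.18])*1000)
```

```text
slot rel hook [28.   5.9 -2.4] deg 32.39641911677015
[[0.3, -0.1], [3.1, 0.0], [-0.8, -1.1], [-0.2, -0.2], [0.3, -2.0], [-0.7, 0.3], [-0.3, 6.1], [0.5, 0.9]]
slot rel hook [27.9  5.9 -2.9] deg 32.552720125568676
[[0.3, -0.1], [3.0, 0.0], [-0.6, -1.3], [-0.4, -0.3], [0.4, -2.0], [-0.8, 0.3], [-0.3, 6.1], [0.4, 0.9], [0.5, -0.9], [-1.5, -0.1], [-0.3, 0.0]]
tip rel hook [58.3  2.4 31. ]
```

Run:
```python
import numpy as np
P=[(-45,0),(58,0),(65,10),(59,29)]
H=np.vstack([np.linspace(p,q,80) for p,q in zip(P,P[1:])]).astype(float)
def clear(x,z,th):
    u=np.array([-np.sin(th),np.cos(th)]);n=np.array([np.cos(th),np.sin(th)])
    d=H-[x,z];s=d@u;t=d@n
    q=lambda lo,hi:np.hypot(np.maximum(np.abs(t)-4,0),np.maximum(np.maximum(lo,hi),0))
    return min(q(18-s,s-54).min(),q(18+s,-s-84).min())-4
X=range(44,84,2)
print('z\\x',*[f'{x:4d}' for x in X])
for z in range(50,-8,-3): print(f'{z:3d}',*[f'{clear(x,z,np.radians(32)):4.1f}' for x in X])
```

```text
z\x   44   46   48   50   52   54   56   58   60   62   64   66   68   70   72   74   76   78   80   82
 50 -4.0 -4.0 -4.0 -4.0 -2.8 -1.1  0.6  2.3  4.0  5.8  7.7  9.6 11.5 13.4 15.3 17.3 19.2 21.1 23.0 24.9
 47 -4.0 -4.0 -4.0 -4.0 -4.0 -2.7 -0.8  1.1  3.0  4.9  6.8  8.7 10.6 12.5 14.4 16.4 18.3 20.2 22.1 24.0
 44 -4.0 -4.0 -4.0 -4.0 -4.0 -3.6 -1.7  0.2  2.1  4.0  5.9  7.8  9.7 11.6 13.5 15.4 17.4 19.3 21.2 23.1
 41 -4.0 -4.0 -4.0 -4.0 -4.0 -4.0 -2.6 -0.7  1.2  3.1  5.0  6.9  8.8 10.7 12.6 14.5 16.5 18.4 20.3 22.2
 38 -4.0 -4.0 -4.0 -4.0 -4.0 -4.0 -3.5 -1.6  0.3  2.2  4.1  6.0  7.9  9.8 11.7 13.6 15.5 17.5 19.4 20.3
 35 -4.0 -4.0 -4.0 -4.0 -4.0 -4.0 -4.0 -2.5 -0.6  1.3  3.2  5.1  7.0  8.9 10.8 12.7 14.6 16.1 16.8 17.6
 32 -4.0 -4.0 -4.0 -4.0 -4.0 -4.0 -4.0 -3.4 -1.5  0.4  2.3  4.2  6.1  8.0  9.9 11.8 12.7 13.2 14.0 15.0
 29 -4.0 -4.0 -4.0 -4.0 -4.0 -4.0 -4.0 -4.0 -2.4 -0.5  1.4  3.3  5.3  7.3  9.1  9.3  9.8 10.5 11.4 12.6
 26 -4.0 -4.0 -4.0 -4.0 -4.0 -4.0 -4.0 -3.9 -2.3 -0.6  1.3  3.3  5.3  6.3  6.1  6.4  6.9  7.8  9.0 10.3
 23 -4.0 -4.0 -4.0 -4.0 -4.0 -4.0 -3.8 -2.2 -0.5  1.1  2.7  
[... 383 characters left out ...]
5  2.6  3.6  3.2  1.2 -0.8 -2.7 -4.0 -4.0 -4.0 -4.0 -4.0 -3.1 -1.4  0.3  2.0
  8  1.2  1.2  1.9  3.0  4.0  5.1  5.8  3.9  2.0  0.1 -1.8 -3.7 -4.0 -4.0 -4.0 -4.0 -4.0 -3.0 -1.3  0.4
  5  4.1  4.2  4.7  5.5  6.6  7.6  6.7  4.8  2.9  1.0 -0.9 -2.8 -4.0 -4.0 -4.0 -4.0 -4.0 -4.0 -2.9 -1.2
  2  7.1  7.2  7.5  8.2  9.1  9.5  7.6  5.7  3.8  1.9 -0.0 -1.9 -3.8 -4.0 -4.0 -4.0 -4.0 -4.0 -4.0 -2.8
 -1  8.2  8.1  8.2  8.1  8.2  8.1  8.2  6.6  4.7  2.8  0.9 -1.0 -2.9 -4.0 -4.0 -4.0 -4.0 -4.0 -4.0 -4.0
 -4  5.2  5.1  5.2  5.1  5.2  5.1  5.2  5.1  5.2  3.7  1.8 -0.1 -2.0 -3.9 -4.0 -4.0 -4.0 -4.0 -4.0 -4.0
 -7  2.2  2.1  2.2  2.1  2.2  2.1  2.2  2.1  2.2  2.1  2.1  0.4 -1.2 -3.0 -4.0 -4.0 -4.0 -4.0 -4.0 -4.0
```

```bash
python3 -m jog '{"gripper":[0,0,0,0,0,0,0,0],"xyz":[[0.13,0.05,-0.03],[0.13,0,-0.03],[0.13,0,-0.03],[0.13,0,-0.04],[0.04,0,-0.1],[0.04,0,-0.1],[0,0,0],[0,0,0]],"spin":[0,0,0,0,0,0,0,0]}'
```

```text
clock: 13.35
eef_pos: [0.4582, -0.249, 0.2537]
tcp_rot: [3.141, -0.0, 0.022]
ft_force: [-0.3, -0.2, -6.2]
grip_width: 0.0427
finger_force: 60.0
```

```bash
python3 -m jog '{"gripper":[0,0,0,0,0,0,0,0],"xyz":[[0.05,0,-0.05],[0.05,0,-0.05],[0.04,0,-0.05],[0.04,0,-0.05],[0.04,0,-0.06],[0.04,0,-0.12],[0,0,0],[0,0,0]],"spin":[0,0,0,0,0,0,0,0]}'
```

```text
clock: 14.15
eef_pos: [0.4714, -0.2487, 0.2727]
tcp_rot: [3.141, -0.0, 0.022]
ft_force: [0.1, -0.3, -5.8]
grip_width: 0.043
finger_force: 60.0
```

Clear of the barb with no contact. I'll move out and up, then over toward the carrier to look at the pins.

```bash
python3 -m jog '{"gripper":[0,0,0,0,0,0,0,0],"xyz":[[0.1,0,-0.2],[0.2,0,-0.2],[0.2,0,-0.2],[0.04,-0.3,0],[0.05,-0.5,0],[0.05,-0.6,0],[0.05,-0.6,0],[0,-0.4,0]],"spin":[0,0,0,0,0,0,0,0]}'
python3 - <<'E'
from h import *
import time
ctrl.camera('wrist');ctrl.camera('wrist');ctrl.camera('wrist')
o=ctrl.get_obs();print(o['clock'],o['eef_pos'],o['tcp_rot'],o['ft_force'])
m=ctrl.camera_model('wrist');im=ctrl.camera('wrist');cv2.imwrite('pics/w7r.png',im[:,:,::-1]);np.save('w7.npy',im)
import pickle;pickle.dump(m,open('w7.pkl','wb'))
g=cv2.cvtColor(im,cv2.COLOR_RGB2GRAY)
# expected pin-top pixels, and ASCII patch of the nest
for X in((.5983,-.0083),(.6443,.0117),(.6443,-.0283),(.5523,.0117),(.5523,-.0283)):print(X,proj('wrist',np.array([*X,.078])))
t=ctrl.camera('top');hsv=cv2.cvtColor(t,cv2.COLOR_RGB2HSV)
c=proj('wrist',np.array([.5983,-.0083,.07])).astype(int)
for r in range(max(c[1]-56,0),c[1]+56,2):print(''.join('#%+-. '[min(int(v)//43,5)] for v in g[r,max(c[0]-64,0):c[0]+64]))
E
```

```text
clock: 14.95
eef_pos: [0.5033, -0.1246, 0.3028]
tcp_rot: [-3.141, -0.0, 0.024]
ft_force: [0.1, -0.6, -5.1]
grip_width: 0.0431
finger_force: 60.0
15.1 [ 0.50322897 -0.12567536  0.30294356] [-3.14146686e+00 -2.63275402e-04  2.51443369e-02] [ 0.10038499 -1.10957157 -5.16353747]
(0.5983, -0.0083) [205.04441158  73.68135861]
(0.6443, 0.0117) [181.78604547  24.28661448]
(0.6443, -0.0283) [222.36285103  24.65730668]
(0.5523, 0.0117) [189.17805105 119.48548008]
(0.5523, -0.0283) [227.05624666 120.13450635]
                                              .       ...............................---.       .         -----------------.    
                                      .-----+%%%+-.           .             ...+-.....                .........----.-.-------...
                                    -----++%%%+++++%+-                      .+++++++%%%%%+.                                     
                                    -++-++%%%+++++++%%+                     .++++++%%%+++++%-                                   
                                      .++++%%%+++++%%%%.                    .---
[... 5906 characters left out ...]
++++%%-               .....-----+%%%%%%%%%+                                 
++++++++++++++++++++++++++-++----++-.         .+%+++++++%+.                     ..-+%%%%%%%%%%+.                                
++++++------------------------------.           .++++++..                         .-+%%%%++++%-                                 
-+++++++++++++++....----------------.                                                 -+%++-.                                   
            .--.                                                    .                                                           
++-                                                                                                   ... .
```

```bash
cat > pins.py <<'E'
from h import *
def pins(im,m,c0=(.5983,-.0083),zz=.072,thr=118):
    g=cv2.GaussianBlur(cv2.cvtColor(im,cv2.COLOR_RGB2GRAY),(3,3),0)
    n,l,s,ce=cv2.connectedComponentsWithStats((g<thr).astype(np.uint8))
    L=np.array([(x,y) for x in(46,-46) for y in(20,-20)]+[(x,y) for x in(22,-22) for y in(40,-40)])/1000
    S,D=[],[]
    for i in range(1,n):
        if 25<s[i,4]<260 and s[i,2]<26 and s[i,3]<26:
            w=onz('wrist',ce[i],zz,m)[:2]; e=np.linalg.norm(L+c0-w,axis=1)
            if e.min()<.012: S.append(L[e.argmin()]);D.append(w)
    S,D=np.array(S),np.array(D);print(len(S),'pins')
    M,_=cv2.estimateAffinePartial2D(S,D,ransacReprojThreshold=.003)
    print('nest',M[:,2],'yaw',np.arctan2(M[1,0],M[0,0]),'scale',np.hypot(*M[:,0]));print(((D-(S@M[:,:2].T+M[:,2]))*1000).round(1).tolist())
E
python3 - <<'E'
from pins import *
import pickle
pins(np.load('w7.npy'),pickle.load(open('w7.pkl','rb')))
# bracket tilt now? foot corners brightness: print foot outline rows
E
```

```text
8 pins
nest [ 0.59942059 -0.01042009] yaw -0.02591438700949721 scale 0.9853206640392216
[[0.0, 0.3], [0.2, 0.3], [0.2, -0.3], [-0.4, 0.1], [-0.3, -0.1], [-0.5, -0.5], [0.3, 0.3], [0.4, -0.1]]
```

```bash
python3 -m jog '{"gripper":[0,0,0,0,0,0,0,0],"xyz":[[0,0,0],[0.2,-0.3,0],[0.35,-0.45,0.1],[0.35,-0.45,0.2],[0.35,-0.45,0.2],[0.35,-0.45,0.2],[0.27,-0.29,0.2],[0,0,0]],"spin":[0.64,0,0,0,0,0,0,0]}' && python3 -m jog '{"gripper":[0,0,0,0,0,0,0,0],"xyz":[[0,0,0.1],[0,0,0.1],[0,0,0.1],[0,0,0.1],[0,0,0],[0,0,0],[0,0,0],[0,0,0]],"spin":[0,0,0,0,0,0,0,0]}' 20;  python3 -m jog '{"gripper":[0,0,0,0,0,0,0,0],"xyz":[[0,0,0],[0,0,0],[0,0,0],[0,0,0],[0,0,0],[0,0,0],[0,0,0],[0,0,0]],"spin":[0,0,0,0,0,0,0,0]}' 12
python3 - <<'E'
from pins import *
im=ctrl.camera('wrist');cv2.imwrite('pics/w8r.png',im[:,:,::-1])
g=cv2.cvtColor(im,cv2.COLOR_RGB2GRAY)
for r in range(0,270,5):print(r,''.join('#%+-. '[min(int(v)//43,5)] for v in g[r,200:440:2]))
o=ctrl.get_obs();print(o['eef_pos'],o['tcp_rot'],o['moment'])
E
```

```text
clock: 16.0
eef_pos: [0.6007, -0.0093, 0.2554]
tcp_rot: [-3.14, 0.003, -0.027]
ft_force: [-0.7, -0.1, -6.0]
grip_width: 0.0431
finger_force: 60.0
clock: 16.8
eef_pos: [0.6002, -0.0112, 0.2379]
tcp_rot: [-3.142, -0.0, -0.029]
ft_force: [-0.3, -0.6, -5.1]
grip_width: 0.0436
finger_force: 20.0
clock: 17.6
eef_pos: [0.6001, -0.0112, 0.2376]
tcp_rot: [-3.142, 0.0, -0.029]
ft_force: [0.2, 0.7, -5.4]
grip_width: 0.0436
finger_force: 12.0
0 -+%++%+++++++%++%++++%++++++++++++--------------------------------------------------------------------------------------
5 -++++++++++++%++%+++++++++++++%+++--------------------------------------------------------------------------------------
10 -++++++++++++%++%++++%++++++++%+++--------------------------------------------------------------------------------------
15 --+%++++++++++++++++++++++++++%++%--------------------------------------------------------------------------------------
20 --+%++++++++++++++++++++++++++%++%--------------------------------------------------------------------------------------
25 --%+++++++++++++++++++++++++++%++%----------
[... 5485 characters left out ...]
+++%+++%+++++%++%%%%%+++++++++++%++++++%%%%%%%%%%%++++++----------.----------
250 . ...-%%%%%%%%%%%%%%%%%%%%%%%%%%%%%%%%%%++++++++++++++++++++++++++++++++++++++++++%%%%%%%%%%%%+++++---------------------
255 -.----%%%%%%%%%%%%%%%%%%%%%%%%%%%%%%%%%+++++%%++++++%%+%%%%%%%%%%%%++%+%+++%+%%++++%%%%%%%%%%%%%+++---------------------
260 #########%%%%%%%%%%%%%%%%######%%%%#%#%+++++++++++++++++++++++++++++++++++++++++++++%%%%%%%%%%%%%%+--------+%%%%%%%%%%%%
265 ###########%%%#%%%%%%%%#########%#####%++++++++++++++++++++++++++++++++++++++++++++%%%%#%%%%%#%###%%-------%%%%%%%%%%%%%
[ 0.60016282 -0.01119806  0.2375883 ] [-3.14152935e+00 -7.25722478e-05 -2.93759635e-02] [0.0197681  0.02957064 0.01208803]
```

```bash
sed -i 's/def fit(obs)/def fit(obs,yaw=.022,x0=(.44,-.247,.18,.4))/; s/\.022\]/yaw]/; s/\[\.44,-\.247,\.18,\.4\],/list(x0),/; s/^    print(.slot rel hook.*;print/    print("slot",s.x[:3],"deg",np.degrees(s.x[3]));print/' fit.py
python3 - <<'E'
from fit import *
im=cv2.imread('pics/w8r.png');g=cv2.cvtColor(im,cv2.COLOR_BGR2GRAY)
# vertical profile for edges along centre columns of the bracket
print('col 310',[(r,int(v)) for r,v in zip(range(100,300,2),g[100:300:2,305:316].mean(1))])
fit([('wrist',(281,124),(38,32,-76)),('wrist',(362,124),(38,-32,-76)),('wrist',(318,210.5),(4,0,-18)),('wrist',(320,222),(4,0,18)),('wrist',(302,211),(4,12,-18)),('wrist',(341,211),(4,-12,-18))],-.028,(.61,-.01,.18,.2))
E
```

```text
col 310 [(100, 146), (102, 107), (104, 237), (106, 242), (108, 199), (110, 136), (112, 128), (114, 119), (116, 106), (118, 105), (120, 105), (122, 105), (124, 98), (126, 154), (128, 187), (130, 187), (132, 187), (134, 187), (136, 187), (138, 187), (140, 187), (142, 187), (144, 187), (146, 187), (148, 187), (150, 187), (152, 187), (154, 186), (156, 186), (158, 186), (160, 186), (162, 152), (164, 85), (166, 72), (168, 78), (170, 93), (172, 93), (174, 92), (176, 93), (178, 92), (180, 92), (182, 92), (184, 92), (186, 92), (188, 93), (190, 92), (192, 92), (194, 92), (196, 97), (198, 103), (200, 104), (202, 103), (204, 103), (206, 114), (208, 183), (210, 183), (212, 204), (214, 235), (216, 238), (218, 238), (220, 227), (222, 170), (224, 89), (226, 90), (228, 89), (230, 87), (232, 90), (234, 88), (236, 88), (238, 88), (240, 87), (242, 87), (244, 86), (246, 85), (248, 86), (250, 87), (252, 87), (254, 86), (256, 84), (258, 87), (260, 97), (262, 95), (264, 94), (266, 93), (268, 94), (270, 96), (272, 89), (274, 91), (276, 91), (278, 91), (280, 90), (282, 90), (284, 95), (286, 49), (288, 51), (290, 55), (292, 63), (294, 70), (296, 74), (298, 81)]
slot [ 0.59593694 -0.01097061  0.17684811] deg 19.82285188789211
[[-3.8, 0.8], [1.1, 0.7], [2.1, -0.8], [0.0, 27.0], [0.2, -1.3], [-2.9, -1.3]]
```

Run:
```python
from fit import *
np.set_printoptions(precision=4,suppress=True)
fit([('wrist',(281,125),(38,32,-76)),('wrist',(362,125),(38,-32,-76)),('wrist',(320,164),(4,0,-76)),('wrist',(320,206),(4,0,-18)),('wrist',(320,222.5),(4,0,18)),('wrist',(320,259),(4,0,54))],-.028,(.60,-.01,.18,.1))
```

```text
slot [ 0.6055 -0.0114  0.1676] deg 9.195545415411933
[[-0.6, 0.1], [-1.7, 0.0], [0.5, 0.6], [0.4, -10.5], [0.3, -0.0], [0.1, 0.4]]
```

```bash
python3 -m jog '{"gripper":[0,0,0,0,0,0,0,0],"xyz":[[0,-0.05,-0.1],[0.1,0,0],[-0.1,0,0],[0.1,0,0],[-0.1,0,0],[0.1,0,0],[-0.1,0,0],[0,0,0]],"spin":[0,0,0,0,0,0,0,0]}' 6
cat > prof.py <<'E'
from fit import *
im=ctrl.camera('wrist');g=cv2.cvtColor(im,cv2.COLOR_RGB2GRAY);cv2.imwrite('pics/last.png',im[:,:,::-1])
p=g[90:310,305:316].mean(1);d=np.diff(p);print([(91+i,int(p[i]),int(p[i+1])) for i in range(len(d)) if abs(d[i])>7])
print(ctrl.get_obs()['eef_pos'],ctrl.get_obs()['ft_force'])
E
python3 prof.py
```

```text
clock: 18.45
eef_pos: [0.5998, -0.0087, 0.2426]
tcp_rot: [-3.142, 0.0, -0.029]
ft_force: [0.5, 0.0, -5.6]
grip_width: 0.044
finger_force: 6.0
[(100, 163, 130), (101, 130, 103), (102, 103, 167), (103, 167, 230), (104, 230, 242), (107, 240, 223), (108, 223, 192), (109, 192, 149), (110, 149, 127), (113, 128, 121), (115, 119, 151), (116, 151, 169), (117, 169, 177), (123, 182, 216), (124, 216, 244), (126, 244, 179), (127, 179, 143), (128, 143, 132), (139, 134, 112), (140, 112, 94), (141, 94, 164), (142, 164, 187), (175, 181, 142), (176, 142, 92), (177, 92, 64), (182, 66, 84), (205, 89, 102), (211, 104, 155), (212, 155, 184), (215, 184, 166), (216, 166, 182), (224, 181, 167), (225, 167, 146), (226, 146, 133), (227, 133, 86), (256, 84, 95), (282, 90, 115), (283, 115, 164), (285, 165, 143), (286, 143, 48), (303, 96, 104), (305, 103, 79), (306, 79, 58)]
[ 0.59991258 -0.00870848  0.24261586] [-0.23095681  0.46833478 -4.77112368]
```

Run:
```python
from fit import *
np.set_printoptions(precision=4,suppress=True)
for sb in (205,211.5):fit([('wrist',(320,141),(38,0,-76)),('wrist',(320,176.5),(4,0,-76)),('wrist',(320,sb),(4,0,-18)),('wrist',(320,226),(4,0,18)),('wrist',(320,257),(4,0,54))],-.028,(.60,-.01,.18,.1))
```

```text
slot [ 0.5914 -0.0082  0.1477] deg 6.740045075451853
[[0.1, 0.1], [0.2, 0.2], [0.1, -1.3], [-0.1, 0.6], [-0.2, -0.1]]
slot [ 0.5914 -0.0082  0.1478] deg 6.703253402775625
[[0.1, 0.1], [0.2, 0.3], [0.1, -7.7], [-0.1, 0.7], [-0.2, -0.0]]
```

Run:
```python
from fit import *
np.set_printoptions(precision=4,suppress=True)
im=cv2.imread('pics/last.png');g=cv2.GaussianBlur(cv2.cvtColor(im,cv2.COLOR_BGR2GRAY),(3,3),0).astype(int)
for r in (146,152,165,190,235,250):
    d=np.diff(g[r]);print(r,[(int(c),int(g[r,c-1]),int(g[r,c+2])) for c in range(260,385) if abs(d[c])>9 and abs(d[c])>=abs(d[c-1]) and abs(d[c])>=abs(d[c+1])])
```

```text
146 [(282, 127, 183), (360, 189, 234), (376, 237, 134)]
152 [(275, 130, 83), (282, 90, 175), (290, 183, 101), (300, 102, 180), (341, 189, 110), (352, 110, 189), (360, 190, 114), (367, 139, 235), (376, 237, 134)]
165 [(283, 128, 187), (359, 186, 236), (373, 239, 136)]
190 [(284, 128, 176), (293, 165, 91), (349, 98, 187), (358, 184, 233), (372, 237, 135)]
235 [(261, 91, 53), (269, 58, 95), (361, 100, 169), (373, 167, 80), (374, 154, 64), (381, 81, 163)]
250 [(277, 42, 81), (364, 85, 51)]
```

Run:
```python
from fit import *
np.set_printoptions(precision=4,suppress=True)
fit([('wrist',(282.3,141),(38,32,-76)),('wrist',(360.8,141),(38,-32,-76)),('wrist',(320,176.5),(4,0,-76)),('wrist',(320,205),(4,0,-18)),('wrist',(320,226),(4,0,18)),('wrist',(277,257),(4,22,54)),('wrist',(364.5,257),(4,-22,54))],-.028,(.60,-.01,.18,.1))
```

```text
slot [ 0.6005 -0.0089  0.1728] deg 2.4993711423416403
[[-0.4, -0.4], [-1.4, -0.5], [0.7, 3.3], [0.7, -0.4], [0.6, 0.5], [-0.1, -0.0], [-0.4, -0.1]]
```

Tilt is now about 2.5°, with the underside roughly 25 mm above the nest. I'll lower it gently.

```bash
python3 -m jog '{"gripper":[0,0,0,0,0,0,0,0],"xyz":[[-0.02,0,0.1],[0,0,0.1],[0,0,0.06],[0,0,0.04],[0,0,0.04],[0,0,0.04],[0,0,0],[0,0,0]],"spin":[0,0,0,0,0,0,0,0]}' && python3 -m jog '{"gripper":[0,0,0,0,0,0,0,0],"xyz":[[0,0,0.02],[0,0,0.02],[0,0,0.02],[0,0,0.02],[0,0,0.02],[0,0,0.02],[0,0,0],[0,0,0]],"spin":[0,0,0,0,0,0,0,0]}'; python3 prof.py
```

```text
clock: 19.3
eef_pos: [0.5992, -0.0087, 0.2236]
tcp_rot: [-3.142, -0.0, -0.029]
ft_force: [-0.4, 0.5, -5.2]
grip_width: 0.044
finger_force: 6.0
clock: 20.1
eef_pos: [0.5992, -0.0087, 0.2175]
tcp_rot: [-3.142, 0.0, -0.029]
ft_force: [-0.4, 0.2, -4.3]
grip_width: 0.0437
finger_force: 6.0
[(100, 169, 131), (101, 131, 103), (102, 103, 129), (103, 129, 205), (104, 205, 240), (108, 242, 205), (109, 205, 174), (110, 174, 145), (111, 145, 128), (115, 126, 111), (116, 111, 137), (117, 137, 166), (118, 166, 178), (125, 182, 191), (126, 191, 205), (127, 205, 213), (130, 215, 232), (136, 232, 225), (138, 225, 144), (139, 144, 132), (141, 133, 113), (142, 113, 94), (143, 94, 167), (144, 167, 188), (176, 187, 107), (178, 107, 84), (179, 84, 68), (184, 69, 92), (206, 89, 102), (212, 106, 185), (216, 187, 203), (217, 203, 182), (225, 179, 156), (226, 156, 138), (227, 138, 107), (228, 107, 87), (256, 87, 96), (285, 89, 80), (286, 80, 48), (303, 95, 104), (304, 104, 111), (305, 111, 123), (306, 123, 114), (307, 114, 77), (308, 77, 56)]
[ 0.59920305 -0.00868549  0.21755224] [-0.97958839 -0.60320572 -4.6170098 ]
```

```bash
python3 -m jog '{"gripper":[0,0,0,0,0,0,0,0],"xyz":[[0,0,0.02],[0,0,0.02],[0,0,0.02],[0,0,0],[0,0,0],[0,0,0],[0,0,0],[0,0,0]],"spin":[0,0,0,0,0,0,0,0]}' && python3 -m jog '{"gripper":[0,0,0,0,0,0,0,0],"xyz":[[0,0,0.02],[0,0,0.02],[0,0,0.02],[0,0,0],[0,0,0],[0,0,0],[0,0,0],[0,0,0]],"spin":[0,0,0,0,0,0,0,0]}'; python3 prof.py
```

```text
clock: 20.95
eef_pos: [0.5992, -0.0087, 0.2146]
tcp_rot: [-3.142, 0.0, -0.029]
ft_force: [-0.7, 0.3, -5.6]
grip_width: 0.0437
finger_force: 6.0
clock: 21.75
eef_pos: [0.5992, -0.0087, 0.2116]
tcp_rot: [-3.142, -0.0, -0.029]
ft_force: [0.5, 0.4, -4.4]
grip_width: 0.0436
finger_force: 6.0
[(100, 169, 139), (101, 139, 109), (103, 106, 182), (104, 182, 235), (105, 235, 244), (109, 236, 188), (110, 188, 141), (111, 141, 128), (115, 129, 121), (116, 121, 113), (117, 113, 146), (118, 146, 170), (119, 170, 179), (126, 182, 201), (127, 201, 237), (128, 237, 245), (139, 236, 163), (140, 163, 135), (141, 135, 113), (142, 113, 94), (143, 94, 167), (144, 167, 189), (175, 187, 159), (177, 158, 144), (178, 144, 95), (179, 95, 68), (184, 70, 85), (206, 89, 102), (211, 105, 155), (214, 155, 184), (216, 186, 168), (217, 168, 182), (225, 179, 160), (226, 160, 139), (227, 139, 108), (228, 108, 87), (256, 86, 97), (285, 89, 80), (286, 80, 49), (303, 96, 104), (306, 105, 123), (309, 120, 109)]
[ 0.5991832  -0.00870874  0.21157276] [ 0.06299139  0.04399479 -4.98593225]
```

```bash
python3 -m jog '{"gripper":[0,0,0,0,0,0,0,0],"xyz":[[0,0,0.02],[0,0,0.02],[0,0,0.02],[0,0,0],[0,0,0],[0,0,0],[0,0,0],[0,0,0]],"spin":[0,0,0,0,0,0,0,0]}' && python3 -m jog '{"gripper":[0,0,0,0,0,0,0,0],"xyz":[[0,0,0.02],[0,0,0.02],[0,0,0.02],[0,0,0],[0,0,0],[0,0,0],[0,0,0],[0,0,0]],"spin":[0,0,0,0,0,0,0,0]}'; python3 prof.py
python3 - <<'E'
from pins import *
from fit import *
im=cv2.imread('pics/last.png')[:,:,::-1].copy()
pins(im,ctrl.camera_model('wrist'),(.5996,-.0087),.067,100)
for p in((46,20),(46,-20),(22,40),(22,-40),(-22,40)):
    c,s=np.cos(-.027),np.sin(-.027);x,y=np.array(p)/1000
    print(p,proj('wrist',np.array([.5996+c*x-s*y,-.0087+s*x+c*y,.072])))
g=cv2.cvtColor(im,cv2.COLOR_RGB2GRAY)
for r in range(90,235,3):print(r,''.join('#%+-. '[min(int(v)//43,5)] for v in g[r,250:395]))
E
```

```text
clock: 22.6
eef_pos: [0.6, -0.0088, 0.2103]
tcp_rot: [3.141, -0.003, -0.03]
ft_force: [-2.4, -0.1, 6.2]
grip_width: 0.0439
finger_force: 6.0
clock: 23.4
eef_pos: [0.6007, -0.0087, 0.2079]
tcp_rot: [3.141, -0.004, -0.03]
ft_force: [-0.2, -0.9, 7.3]
grip_width: 0.044
finger_force: 6.0
[(103, 168, 127), (104, 127, 101), (105, 101, 139), (106, 139, 211), (107, 211, 241), (111, 242, 203), (112, 203, 166), (113, 166, 139), (114, 139, 128), (118, 128, 117), (120, 114, 146), (121, 146, 171), (122, 171, 178), (129, 181, 223), (130, 223, 244), (142, 235, 204), (143, 204, 163), (144, 163, 120), (145, 120, 93), (146, 93, 166), (147, 166, 187), (178, 186, 144), (181, 143, 94), (182, 94, 67), (187, 68, 85), (210, 94, 103), (215, 106, 184), (221, 173, 182), (228, 181, 173), (229, 173, 155), (230, 155, 134), (231, 134, 96), (232, 96, 86), (260, 83, 93), (285, 89, 80), (286, 80, 48), (303, 96, 105), (305, 112, 123), (307, 129, 96), (308, 96, 57)]
[ 0.60063965 -0.0087806   0.20785088] [-0.38044539 -0.71742405  7.57756989]
6 pins
nest [ 0.59965166 -0.0085223 ] yaw -0.02719168506778062 scale 0.995231084
[... 6908 characters left out ...]
----+++++++++++++++++%+....................................%%++++++++++++++++.    -%%%++++++.          -----------
225                               -----+++++++++++++++++%+....................................+%+++++++++++++++++                                    
228                               ----+++++++++++++++++++%++-..............................--+++++++++%++++++++++-                                   
231                                  .+++++++++++%%%+%%++++++++%++++++++++++++++++++++++++%+%%%++++++++++++++++++-                                   
234              .---..              +++++++++++++++++++++++++++++++++++++++++++++++++++++++++++++++++++++++++++++-              .---..
```

Foot edges lie inside all eight pins and the weight is taken. I'll release and rise.

```bash
python3 -m jog '{"gripper":[0.6,0.7,0.8,0.9,1,1,1,1],"xyz":[[0,0,0],[0,0,0],[0,0,0],[0,0,0],[0,0,0],[0,0,-0.1],[0,0,-0.2],[0,0,-0.2]],"spin":[0,0,0,0,0,0,0,0]}' && python3 -m jog '{"gripper":[1,1,1,1,1,1,1,1],"xyz":[[0,0,-0.4],[0,0,-0.4],[0,0,-0.4],[0,0,-0.2],[0,0,0],[0,0,0],[0,0,0],[0,0,0]],"spin":[0,0,0,0,0,0,0,0]}'; python3 prof.py
python3 - <<'E'
from pins import *
im=cv2.imread('pics/last.png')[:,:,::-1].copy()
pins(im,ctrl.camera_model('wrist'),(.5996,-.0087),.067,100)
g=cv2.cvtColor(im,cv2.COLOR_RGB2GRAY)
c=proj('wrist',np.array([.6,-.009,.07])).astype(int);print(c)
for r in range(c[1]-60,c[1]+60,3):print(r,''.join('#%+-. '[min(int(v)//43,5)] for v in g[r,c[0]-65:c[0]+65]))
E
```

```text
clock: 24.25
eef_pos: [0.5993, -0.0087, 0.2317]
tcp_rot: [-3.141, -0.0, -0.029]
ft_force: [0.3, -0.6, -0.2]
grip_width: 0.0865
finger_force: 0.0
clock: 25.05
eef_pos: [0.5988, -0.0087, 0.2996]
tcp_rot: [-3.142, 0.002, -0.029]
ft_force: [-0.8, 0.7, -0.1]
grip_width: 0.0868
finger_force: 0.0
[(97, 170, 144), (98, 144, 110), (99, 110, 174), (100, 174, 233), (102, 231, 219), (104, 219, 192), (105, 192, 147), (106, 147, 129), (110, 129, 154), (111, 154, 166), (115, 172, 182), (116, 182, 193), (117, 193, 242), (119, 245, 236), (120, 236, 219), (121, 219, 206), (122, 206, 198), (126, 201, 209), (127, 209, 180), (128, 180, 125), (129, 125, 140), (130, 140, 189), (154, 190, 126), (156, 124, 109), (157, 109, 77), (158, 77, 70), (161, 71, 80), (162, 80, 92), (174, 93, 102), (177, 102, 125), (178, 125, 153), (183, 149, 128), (184, 128, 98), (197, 90, 127), (198, 127, 175), (207, 185, 166), (208, 166, 199), (210, 205, 212), (211, 212, 138), (212, 138, 171), (215, 170, 126), (217, 125, 98), (259, 94, 105), (260, 105, 139), (261, 139, 167), (281, 167, 156), (282, 156, 108), (283, 108, 88), (284, 88
[... 5046 characters left out ...]
                         
210                                               -%+++-                             .%++++.                                          
213 %%%%%%%%%%+++++++++++++++++++++++++++++++++++++--.--------..---.----.-..---..-.-.-...........-.......--..........-............-+++
216 %%%%%%%%%%%++++++++++++++++++++++++++++++++++++++++++++++-.---------..-.---...---.-.---..--....--.-..-........-.-........-....-+++
219 %%%%%%%%%%%+++++++++++++++++++++++++++++++++++++++++++++++++++++++++++++++++-..-.---.--.-.-.--.-...--.......--......-......-.--+++
222 %%%%%%%%%%%++++++++++++++++++++++++++++++++++++++++++++++++++++++++++++++++++++++++++--------.-.----....-..-..-.....--.....-.-++++
```

Run:
```python
from h import *
np.set_printoptions(precision=4,suppress=True)
o=ctrl.get_obs();print(o['clock'],o['joint_positions'],o['eef_pos'])
N=np.array([.5998,-.0084])
for k,X in dict(foot=(.038,.072),topo=(.004,.202),topi=(-.004,.202)).items():print(k,proj('wrist',np.array([N[0]+X[0],N[1],X[1]])))
im=ctrl.camera('top')
cv2.imwrite('pics/top9.png',im[:,:,::-1]);B=lambda x,y:(290+x/4.7-.4,130+y/4.7-.4)
for k,p,z in[('pp outer top',(312,155),.11),('can R',(280,300),.19),('can top',(237,258),.19),('drillhouse',(50,50),.07),('loadhouse',(288,45),.07)]:print(k,onz('top',B(*p),z))
```

```text
25.1 [ 0.3175  0.2421 -0.4563  1.4893  0.1065  1.4362 -1.7419] [ 0.5989 -0.0088  0.2997]
foot [319.2298 131.4468]
topo [319.7467 200.5587]
topi [320.0782 210.8704]
pp outer top [ 0.5896 -0.1009  0.11  ]
can R [ 0.4666 -0.0707  0.19  ]
can top [ 0.4968 -0.0412  0.19  ]
drillhouse [0.6833 0.0947 0.07  ]
loadhouse [ 0.6857 -0.0872  0.07  ]
```

```bash
python3 -m jog '{"gripper":[1,1,0,0,0,0,0,0],"xyz":[[0.05,0.4,0],[0.1,0.7,0],[0.1,0.7,0],[0.1,0.7,0],[0,0.45,0],[0,0,0],[0,0,0],[0,0,0]],"spin":[0,0,0,0,0,1,1,1]}' 30 && python3 -m jog '{"gripper":[0,0,0,0,0,0,0,0],"xyz":[[0,0,0],[0,0,0],[0,0,0],[0,0,0],[0,0,0],[0,0,0],[0,0,0],[0,0,0]],"spin":[1,1,1,1,1,1,1,1]}' && python3 -m jog '{"gripper":[0,0,0,0,0,0,0,0],"xyz":[[0,0,0],[0,0,0],[0,0,0],[0,0,0.2],[0,0,0.4],[0,0,0.4],[0,0,0.4],[0,0,0.4]],"spin":[1,1,1,1,1,1,1,1]}'; python3 -c "
from bench import ctrl;o=ctrl.get_obs();print(o['joint_positions'],o['eef_pos'],o['tcp_rot'])"
```

```text
clock: 25.95
eef_pos: [0.6122, -0.1569, 0.3001]
tcp_rot: [-3.141, 0.001, -0.273]
ft_force: [0.1, 1.1, -0.3]
grip_width: 0.047
finger_force: 0.0
clock: 26.75
eef_pos: [0.6123, -0.1566, 0.3002]
tcp_rot: [3.141, 0.0, -0.913]
ft_force: [-0.3, -0.6, 0.6]
grip_width: 0.0005
finger_force: 0.0
clock: 27.55
eef_pos: [0.6114, -0.1559, 0.2334]
tcp_rot: [3.127, 0.009, -1.422]
ft_force: [0.5, -1.0, -2.2]
grip_width: 0.0008
finger_force: 0.0
[-0.30537017  0.35225137  0.63023355  1.54047679 -0.21269694  1.33513678
 -2.64417383] [ 0.61135769 -0.15591977  0.23335033] [ 3.12701458  0.00914678 -1.42239444]
```

Joint 7 is close to its limit, so I'll spin back the other way (negative), a half turn, to get the same jaw line.

```bash
Z='[[0,0,0],[0,0,0],[0,0,0],[0,0,0],[0,0,0],[0,0,0],[0,0,0],[0,0,0]]'; python3 -m jog '{"gripper":[0,0,0,0,0,0,0,0],"xyz":[[0,0,0],[0,0,0],[0,0,0],[0,0,0],[0,0,0],[0,0,0],[0,0,0],[0,0,0]],"spin":[-1,-1,-1,-1,-1,-1,-1,-1]}' && python3 -m jog '{"gripper":[0,0,0,0,0,0,0,0],"xyz":[[0,0,0],[0,0,0],[0,0,0],[0,0,0],[0,0,0],[0,0,0],[0,0,0],[0,0,0]],"spin":[-1,-1,-1,-1,-1,-1,-1,-1]}' && python3 -m jog '{"gripper":[0,0,0,0,0,0,0,0],"xyz":[[0,0,0],[0,0,0],[0,0,0],[0,0,0],[0,0,0],[0,0,0],[0,0,0],[0,0,0]],"spin":[-1,-1,-1,-1,-1,-1,-1,-1]}' && python3 -m jog '{"gripper":[0,0,0,0,0,0,0,0],"xyz":[[0,0,0],[0,0,0],[0,0,0],[0,0,0],[0,0,0],[0,0,0],[0,0,0],[0,0,0]],"spin":[-1,-1,-1,-1,-1,-1,-1,-1]}' && python3 -m jog '{"gripper":[0,0,0,0,0,0,0,0],"xyz":[[0,0,0],[0,0,0],[0,0,0],[0,0,0],[0,0,0],[0,0,0],[0,0,0],[0,0,0]],"spin":[-1,-1,-1,-1,0,0,0,0]}'; python3 -c "
from bench import ctrl;o=ctrl.get_obs();print(o['joint_positions'],o['eef_pos'],o['tcp_rot'])"
```

```text
clock: 28.35
eef_pos: [0.6113, -0.1556, 0.2332]
tcp_rot: [3.135, 0.017, -0.777]
ft_force: [-0.2, 0.1, 0.2]
grip_width: 0.0001
finger_force: 0.0
clock: 29.15
eef_pos: [0.6113, -0.1556, 0.2331]
tcp_rot: [-3.137, 0.018, -0.136]
ft_force: [0.2, 0.7, -0.4]
grip_width: 0.0002
finger_force: 0.0
clock: 29.95
eef_pos: [0.6113, -0.1556, 0.2331]
tcp_rot: [-3.127, 0.012, 0.504]
ft_force: [-0.2, -0.5, 1.2]
grip_width: 0.0006
finger_force: 0.0
clock: 30.75
eef_pos: [0.6113, -0.1557, 0.2331]
tcp_rot: [-3.123, 0.001, 1.143]
ft_force: [-0.5, -0.2, 0.7]
grip_width: 0.0004
finger_force: 0.0
clock: 31.55
eef_pos: [0.6114, -0.1557, 0.2334]
tcp_rot: [-3.124, -0.005, 1.459]
ft_force: [0.5, 0.3, 0.4]
grip_width: 0.0003
finger_force: 0.0
[ 0.03590277  0.31346082  0.18378412  1.52134566 -0.06154069  1.3301707
  0.11491739] [ 0.61141447 -0.15567912  0.23340312] [-3.12405106 -0.00515524  1.45902286]
```

```bash
python3 -m jog '{"gripper":[0,0,0,0,0,0,0,0],"xyz":[[0,0,0.3],[0,0,0.5],[0,0,0.5],[0,0,0.5],[0,0,0.5],[0,0,0.3],[0,0,0],[0,0,0]],"spin":[-1,0,0,0,0,0,0,0]}' && python3 -m jog '{"gripper":[0,0,0,0,0,0,0,0],"xyz":[[0.1,0,0],[0.15,0,0],[0.15,0,0],[0.1,0,0],[0.1,0,0],[0.04,0,0],[0.04,0,0],[0.04,0,0]],"spin":[0,0,0,0,0,0,0,0]}'
```

```text
clock: 32.35
eef_pos: [0.6097, -0.1549, 0.1042]
tcp_rot: [-3.125, -0.006, 1.54]
ft_force: [0.7, 0.2, 0.1]
grip_width: 0.0002
finger_force: 0.0
clock: 33.15
eef_pos: [0.6103, -0.119, 0.1037]
tcp_rot: [-3.125, -0.006, 1.54]
ft_force: [-0.6, -1.0, -0.1]
grip_width: 0.0004
finger_force: 0.0
```

```bash
python3 -m jog '{"gripper":[0,0,0,0,0,0,0,0],"xyz":[[0.04,0,0],[0.04,0,0],[0.04,0,0],[0.06,0,0],[0.08,0,0],[0.08,0,0],[0.08,0,0],[0.08,0,0]],"spin":[0,0,0,0,0,0,0,0]}' && python3 -m jog '{"gripper":[0,0,0,0,0,0,0,0],"xyz":[[0.08,0,0],[0.08,0,0],[0.08,0,0],[0.08,0,0],[0.08,0,0],[0.08,0,0],[0.06,0,0],[0.04,0,0]],"spin":[0,0,0,0,0,0,0,0]}'; python3 -c "
from h import *
np.save('t.npy',ctrl.camera('top'))"
```

```text
clock: 33.95
eef_pos: [0.6111, -0.0934, 0.1039]
tcp_rot: [-3.125, -0.007, 1.54]
ft_force: [-0.6, -1.6, -0.8]
grip_width: 0.0005
finger_force: 0.6
clock: 34.75
eef_pos: [0.612, -0.0644, 0.1041]
tcp_rot: [-3.125, -0.007, 1.54]
ft_force: [0.2, -0.1, -1.5]
grip_width: 0.0009
finger_force: 0.5
```

Run:
```python
from pins import *
import pins as P
m=ctrl.camera_model('wrist');im=ctrl.camera('wrist');print(ctrl.get_obs()['eef_pos'])
for d in(.040,.050):
    try: P.pins(im,m,(.5998+.026*d,-.0084+d),.067,110)
    except Exception as e: print(e)
t0=cv2.imread('pics/top9.png')[:,:,::-1].copy();t1=np.load('t.npy')
# carrier shift in the top view by template of the standing bracket+pins region
p=proj('top',np.array([.60,-.0084,.07])).astype(int);T=t0[p[1]-22:p[1]+22,p[0]-18:p[0]+18]
r=cv2.matchTemplate(t1[p[1]-26:p[1]+26,p[0]-80:p[0]+30].copy(),T.copy(),cv2.TM_CCOEFF_NORMED);print(cv2.minMaxLoc(r),'zero at',(62,4))
```

```text
[ 0.61216844 -0.06425262  0.1041618 ]
1 pins
'NoneType' object is not subscriptable
2 pins
nest [0.60210565 0.04055791] yaw -0.06973203302016337 scale 0.9469740630616307
[[0.0, 0.0], [0.0, 0.0]]
(-0.02541762962937355, 0.6174049973487854, (60, 0), (15, 0)) zero at (62, 4)
```

```bash
python3 -m jog '{"gripper":[0,0,0,0,0,0,0,0],"xyz":[[0.06,0,0],[0.08,0,0],[0.08,0,0],[0.08,0,0],[0.08,0,0],[0.08,0,0],[0.06,0,0],[0.04,0,0]],"spin":[0,0,0,0,0,0,0,0]}' && python3 -m jog '{"gripper":[0,0,0,0,0,0,0,0],"xyz":[[0.04,0,0],[0.04,0,0],[0.04,0,0],[0.03,0,0],[0,0,0],[0,0,0],[0,0,0],[0,0,0]],"spin":[0,0,0,0,0,0,0,0]}'
```

```text
clock: 35.65
eef_pos: [0.6129, -0.0364, 0.1043]
tcp_rot: [-3.125, -0.007, 1.54]
ft_force: [-0.5, -0.6, -0.0]
grip_width: 0.0008
finger_force: 0.5
clock: 36.45
eef_pos: [0.6131, -0.0293, 0.1043]
tcp_rot: [-3.125, -0.007, 1.54]
ft_force: [0.1, -1.0, 0.3]
grip_width: 0.0002
finger_force: 0.4
```

```bash
python3 -m jog '{"gripper":[0,0,0,0,0,0,0,0],"xyz":[[0.03,0,0],[0.03,0,0],[0.03,0,0],[0.03,0,0],[0,0,0],[0,0,0],[0,0,0],[0,0,0]],"spin":[0,0,0,0,0,0,0,0]}' && python3 -m jog '{"gripper":[0,0,0,0,0,0,0,0],"xyz":[[0.03,0,0],[0.03,0,0],[0,0,0],[0,0,0],[0,0,0],[0,0,0],[0,0,0],[0,0,0]],"spin":[0,0,0,0,0,0,0,0]}'
```

```text
clock: 37.25
eef_pos: [0.6132, -0.026, 0.1044]
tcp_rot: [-3.125, -0.004, 1.538]
ft_force: [-0.7, -7.2, 0.6]
grip_width: 0.0005
finger_force: 4.0
clock: 38.05
eef_pos: [0.6134, -0.0202, 0.1043]
tcp_rot: [-3.125, -0.007, 1.54]
ft_force: [1.1, -2.6, -1.4]
grip_width: 0.0004
finger_force: 1.6
```

```bash
python3 -m jog '{"gripper":[0,0,0,0,0,0,0,0],"xyz":[[0.03,0,0],[0,0,0],[0,0,0],[0,0,0],[0,0,0],[0,0,0],[0,0,0],[0,0,0]],"spin":[0,0,0,0,0,0,0,0]}';python3 - <<'E'
from pins import *
import pins as P
m=ctrl.camera_model('wrist');im=ctrl.camera('wrist');cv2.imwrite('pics/wz.png',im[:,:,::-1])
for d in(.090,.100,.106):
    try: P.pins(im,m,(.5998+.026*d,-.0084+d),.067,110)
    except Exception as e: print(e)
E
```

```text
clock: 38.85
eef_pos: [0.6134, -0.0189, 0.1044]
tcp_rot: [-3.125, -0.007, 1.54]
ft_force: [-0.2, 0.1, 0.5]
grip_width: 0.0004
finger_force: 0.0
1 pins
'NoneType' object is not subscriptable
1 pins
'NoneType' object is not subscriptable
1 pins
'NoneType' object is not subscriptable
```

The hump has been passed (7 N, then contact lost), so the carrier has drawn itself home. I'll back off and verify.

```bash
python3 -m jog '{"gripper":[0,0,0,0,0,0,0,0],"xyz":[[-0.1,0,0],[-0.3,0,0],[-0.4,0,0],[-0.4,0,-0.2],[-0.4,0,-0.5],[-0.4,0,-0.7],[-0.4,0,-0.7],[-0.2,0,-0.7]],"spin":[0,0,0,0,0,0,0,0]}' && python3 -m jog '{"gripper":[0,0,0,0,0,0,0,0],"xyz":[[-0.3,0,-0.5],[-0.5,0,0],[-0.5,0,0],[-0.5,0,0],[-0.4,0,0],[0,0,0],[0,0,0],[0,0,0]],"spin":[0,0,0,0,0,0,0,0]}';python3 - <<'E'
from pins import *
t0=cv2.imread('pics/top9.png');t1=ctrl.camera('top')[:,:,::-1].copy();cv2.imwrite('pics/topz.png',t1)
p=proj('top',np.array([.602,-.0084,.07])).astype(int);T=t0[p[1]-22:p[1]+22,p[0]-18:p[0]+18].copy()
T=cv2.imread('pics/top0.png')[p[1]-20:p[1]+20,p[0]-18:p[0]+18].copy()
s=ctrl.camera('scene')[:,:,::-1].copy();cv2.imwrite('pics/sz.png',s)
# pins in top view by dark/grey blobs near the expected nest for several travels
g=cv2.cvtColor(t1,cv2.COLOR_BGR2GRAY)
q=proj('top',np.array([.6027,.0969,.07])).astype(int);print('expected nest px at drill',q)
for r in range(q[1]-20,q[1]+20):print(r,''.join('#%+-. '[min(int(v)//43,5)] for v in g[r,q[0]-35:q[0]+50]))
E
```

```text
clock: 39.7
eef_pos: [0.6108, -0.1539, 0.245]
tcp_rot: [-3.124, -0.005, 1.536]
ft_force: [0.7, 0.0, -0.1]
grip_width: 0.0006
finger_force: 0.0
clock: 40.5
eef_pos: [0.6089, -0.2592, 0.2677]
tcp_rot: [-3.125, -0.007, 1.541]
ft_force: [0.4, 0.5, -0.1]
grip_width: 0.0006
finger_force: 0.0
expected nest px at drill [299 162]
142 ++++++++++++++++++++++++++++++++%%%%++%%%%%%+++++++++++++++++++++++++--++++++++++%+++
143 ++++++++++++++++++++++++++++++++%%%++++%%%%%+++++++++++++++++++++++++--++++++++++%%%%
144 ++++++++++++++++++++++++++++++++%%%+++++%%%%+++++++++++++++++++++++++--++++++++++%++%
145 ++++++++++++++++++++++++++++++++%%%+--++%%%%+++++++++++++++++++++++++--++++++++++%++%
146 ++++++++++++++++++++++++++++++++%%%+..+%%%%%+++++++++++++++++++++++++++++++++++++%+%%
147 +++++----.-..-++++++++++++++++++%%%+..+%%%+++++++++++++++++++++++++++++++++++++++%%%%
148 --------.    .-----........-+-.-+%+-..++++++++++++++---++++++++++++++++++++++++++%%%%
149 --------.    .----.         -- .-+--. ..----++----------------------------++++++++-..
150 -----------------.         .----+++-.  ...-+%%+------
[... 2073 characters left out ...]
       ...............       
174 .......-++++            .------..--.     ....                     ...................
175 ---...--++++            --------++-.     --++-                    ...................
176 .------+++++            -------.-+-.     ..-+.                    ...................
177  .----------.          .------- .--.                              .....--.....---...-
178   ...........-----------++++++-.-+-.                                    .     ...   .
179             .---++++-...........-+-.  .........-----+++++-----...                    
180             .------.             --.            .  ...........                       
181             .------              --.
```

```bash
python3 -m jog '{"gripper":[0,0,0,0,0,0,0,0],"xyz":[[0.3,0,-0.4],[0.6,0,-0.4],[0.7,0,0],[0.7,0,0],[0.7,0,0],[0.7,0,0],[0.6,0,0],[0.3,0,0]],"spin":[0,0,0,0,0,0,0,0]}';python3 - <<'E'
from pins import *
import pins as P
for _ in range(3):ctrl.camera('wrist')
print(ctrl.get_obs()['eef_pos'])
m=ctrl.camera_model('wrist');im=ctrl.camera('wrist');cv2.imwrite('pics/wy.png',im[:,:,::-1])
for thr in(90,118):
    try: P.pins(im,m,(.6026,.0969),.067,thr)
    except Exception as e: print(e)
g=cv2.cvtColor(im,cv2.COLOR_RGB2GRAY);q=proj('wrist',np.array([.6026,.0969,.067])).astype(int);print(q)
for r in range(max(q[1]-66,0),q[1]+120,4):print(r,''.join('#%+-. '[min(int(v)//43,5)] for v in g[r,q[0]-80:q[0]+80]))
E
```

```text
clock: 41.4
eef_pos: [0.6165, -0.026, 0.3095]
tcp_rot: [-3.125, -0.008, 1.545]
ft_force: [-0.1, 0.4, 0.8]
grip_width: 0.0006
finger_force: 0.0
[ 0.6165672  -0.03007017  0.30934022]
5 pins
nest [0.60279287 0.08952496] yaw -0.01765802317304883 scale 0.9898779647159792
[[-0.2, -0.4], [0.4, -0.7], [0.1, 0.8], [-0.3, 0.3], [0.0, -0.0]]
8 pins
nest [0.60248719 0.08887877] yaw -0.02757953756880773 scale 0.995928113785668
[[0.1, -0.3], [-0.1, 0.2], [-0.1, 0.1], [0.0, 0.1], [-2.1, 18.3], [8.6, 17.9], [0.1, 0.0], [0.1, -0.1]]
[307  42]
0 %%%%%%%%%%%%%%%%%%%%%%%++- .++++++-++++----------+-+++++-++-+++++++++++++++++--+-     -++++-----++-++++------.                        .-++     .++++++++++++++++
4 %%%%%%%%%%%%%%%%%%%%%%%+   .+-+++++-+++++----------+++++-+++-+++++++-..........-%.    -++++------++-++++-----                         --++-----.++++++++++++++++
8 %%%%%%%%%%%%%%%%%%%%%%%%    +++++++--++++--+----+---+++%%%%%%%%+++++-..........-%%. ..-++++------++%%%%%%%%+--+++-----------++++-----+++++++++++++++++++++++++++
12 %%%%%%%%%%%%%%%%%%%%%%%%    ++++++----+++--------+--++%%%%%%%%##+++--.......
[... 5468 characters left out ...]
                  .------.--------------
148 ++++++++++++++++--------------.              .                                                                    .---+--                 .+++++++++++----------
152 ++++++++++++++++------.--------                  --.....----++----                                        ---.....----+--                 .++++++++++++++++++++-
156 %%%+++++++++++++---------------                  --.....----++----                                        ---.....----+--                 ++++++++++++++++++++++
160 %%%%%+++++++++---------------..                  --.....----++-----                                       ---.....----+-                -+++++++++++++++++++++++
```

Run:
```python
from h import *
np.set_printoptions(precision=4,suppress=True)
g=cv2.cvtColor(cv2.imread('pics/wy.png'),cv2.COLOR_BGR2GRAY).astype(int)
for c in (240,255,265,340,360):print(c,[(r,int(g[r,c-2:c+3].mean())) for r in range(20,64,2)])
N=np.array([.6025,.0889]);ax=np.array([np.cos(-.027),np.sin(-.027)]);ay=np.array([-ax[1],ax[0]])
for c,r in((265,42.5),(255,42.5),(240,42.5),(340,42)):
    p=onz('wrist',(c,r),.101)[:2];print(c,p,'rel nest x,y mm',(p-N)@ax*1000,(p-N)@ay*1000)
```

```text
240 [(20, 85), (22, 84), (24, 68), (26, 48), (28, 48), (30, 82), (32, 108), (34, 134), (36, 150), (38, 168), (40, 187), (42, 213), (44, 239), (46, 213), (48, 183), (50, 171), (52, 101), (54, 51), (56, 52), (58, 52), (60, 53), (62, 53)]
255 [(20, 179), (22, 182), (24, 185), (26, 190), (28, 220), (30, 93), (32, 111), (34, 136), (36, 152), (38, 171), (40, 189), (42, 219), (44, 241), (46, 211), (48, 183), (50, 170), (52, 194), (54, 201), (56, 200), (58, 198), (60, 219), (62, 224)]
265 [(20, 129), (22, 129), (24, 130), (26, 130), (28, 101), (30, 86), (32, 113), (34, 137), (36, 154), (38, 172), (40, 190), (42, 222), (44, 241), (46, 211), (48, 182), (50, 169), (52, 225), (54, 237), (56, 238), (58, 238), (60, 238), (62, 148)]
340 [(20, 113), (22, 109), (24, 130), (26, 188), (28, 144), (30, 121), (32, 125), (34, 139), (36, 112), (38, 146), (40, 193), (42, 223), (44, 173), (46, 190), (48, 192), (50, 192), (52, 191), (54, 192), (56, 193), (58, 195), (60, 190), (62, 191)]
360 [(20, 191), (22, 190), (24, 166), (26, 163), (28, 162), (30, 182), (32, 174), (34, 175), (36, 121), (38, 143), (40, 188), (42, 218), (44, 175), (46, 200), (48, 196), (50, 189), (52, 172), (54, 173), (56, 172), (58, 175), (60, 194), (62, 186)]
265 [0.5644 0.0947] rel nest x,y mm -38.28984557824095 4.725529767711342
255 [0.5549 0.095 ] rel nest x,y mm -47.79495807481782 4.849130612258348
240 [0.5406 0.0956] rel nest x,y mm -62.09470721498755 5.055587912161783
340 [0.6351 0.0926] rel nest x,y mm 32.501538914955226 4.586214848395574
```

The arm was still settling during that shot, so I'll take one consistent measurement at rest.

Run:
```python
from pins import *
import pins as P
np.set_printoptions(precision=4,suppress=True)
for _ in range(3):ctrl.camera('wrist')
print(ctrl.get_obs()['eef_pos'],ctrl.get_obs()['clock'])
m=ctrl.camera_model('wrist');im=ctrl.camera('wrist');cv2.imwrite('pics/wx.png',im[:,:,::-1]);print(ctrl.get_obs()['eef_pos'])
for thr in(105,118): 
    try:P.pins(im,m,(.6026,.0925),.067,thr)
    except Exception as e:print(e)
g=cv2.cvtColor(im,cv2.COLOR_RGB2GRAY).astype(int)
for c in (255,265,340,360):
    p=g[10:70,c-2:c+3].mean(1);d=np.diff(p);print(c,[(10+i+.5,int(p[i]),int(p[i+1])) for i in range(len(d)) if abs(d[i])>15])
for r in(36,38,40,42,44):print(r,onz('wrist',(260,r),.101,m)[:2],onz('wrist',(340,r),.101,m)[:2])
```

```text
[ 0.6165 -0.0326  0.3093] 41.75
[ 0.6165 -0.0323  0.3093]
7 pins
nest [0.6025 0.0894] yaw -0.024140723114862924 scale 0.99337740535615
[[-0.1, -0.2], [0.4, -0.5], [0.2, 0.4], [-0.3, -0.1], [-0.1, 0.1], [0.0, 0.1], [0.0, 0.1]]
6 pins
nest [0.6025 0.0892] yaw -0.027842453736263793 scale 0.9966586444544283
[[0.1, -0.4], [0.1, 0.4], [-0.1, 0.1], [-0.1, -0.1], [-0.1, 0.1], [0.0, -0.2]]
255 [(23.5, 170, 210), (24.5, 210, 231), (25.5, 231, 161), (26.5, 161, 94), (28.5, 96, 111), (38.5, 200, 219), (39.5, 219, 237), (42.5, 228, 212), (43.5, 212, 194), (48.5, 166, 188), (57.5, 215, 236)]
265 [(25.5, 115, 89), (28.5, 98, 113), (38.5, 201, 223), (39.5, 223, 239), (42.5, 227, 210), (43.5, 210, 192), (48.5, 170, 221), (49.5, 221, 237), (58.5, 231, 157), (59.5, 157, 133), (66.5, 121, 77), (67.5, 77, 56)]
340 [(20.5, 108, 171), (21.5, 171, 188), (23.5, 190, 170), (24.5, 170, 150), (30.5, 140, 157), (32.5, 156, 102), (33.5, 102, 128), (34.5, 128, 157), (35.5, 157, 180), (36.5, 180, 208), (37.5, 208, 225), (38.5, 225, 209), (39.5, 209, 182), (40.5, 182, 163), (42.5, 176, 192), (67.5, 190, 169), (68.5, 169, 152)]
360 [(14.5, 136, 166), (31.5, 168, 140), (32.5, 140, 101), (33.5, 101, 129), (34.5, 129, 157), (35.5, 157, 178), (36.5, 178, 203), (37.5, 203, 223), (38.5, 223, 203), (39.5, 203, 179), (46.5, 191, 173), (47.5, 173, 156), (67.5, 173, 150)]
36 [0.5603 0.0999] [0.6354 0.097 ]
38 [0.5602 0.0981] [0.6354 0.0953]
40 [0.56   0.0964] [0.6354 0.0935]
42 [0.5599 0.0946] [0.6353 0.0918]
44 [0.5597 0.0928] [0.6353 0.09  ]
```

The drill axis is at y≈0.097 and the nest at ≈0.089, so the carrier looks about 8 mm short. I'll go back and nudge it, watching the force.

```bash
python3 -m jog '{"gripper":[0,0,0,0,0,0,0,0],"xyz":[[-0.3,0,0],[-0.5,0,0],[-0.6,0,0],[-0.3,0,0.2],[0,0,0.5],[0,0,0.7],[0,0,0.7],[0,0,0.5]],"spin":[0,0,0,0,0,0,0,0]}' && python3 -m jog '{"gripper":[0,0,0,0,0,0,0,0],"xyz":[[0,0,0.6],[0,0,0.5],[0,0,0.4],[0,0,0],[0.2,0,0],[0.3,0,0],[0.3,0,0],[0.2,0,0]],"spin":[0,0,0,0,0,0,0,0]}' && python3 -m jog '{"gripper":[0,0,0,0,0,0,0,0],"xyz":[[0.2,0,0],[0.2,0,0],[0.1,0,0],[0,0,0],[0,0,0],[0,0,0],[0,0,0],[0,0,0]],"spin":[0,0,0,0,0,0,0,0]}'
```

```text
clock: 42.6
eef_pos: [0.6104, -0.1149, 0.1755]
tcp_rot: [-3.122, -0.007, 1.539]
ft_force: [-0.1, 0.0, -0.5]
grip_width: 0.0007
finger_force: 0.0
clock: 43.4
eef_pos: [0.6127, -0.0609, 0.1051]
tcp_rot: [-3.126, -0.008, 1.542]
ft_force: [0.2, 0.3, 0.4]
grip_width: 0.0002
finger_force: 0.0
clock: 44.2
eef_pos: [0.6128, -0.0393, 0.1042]
tcp_rot: [-3.125, -0.006, 1.539]
ft_force: [0.5, -0.1, -0.1]
grip_width: 0.0003
finger_force: 0.0
```

```bash
python3 -m jog '{"gripper":[0,0,0,0,0,0,0,0],"xyz":[[0.1,0,0],[0.1,0,0],[0.1,0,0],[0.04,0,0],[0.03,0,0],[0,0,0],[0,0,0],[0,0,0]],"spin":[0,0,0,0,0,0,0,0]}' && python3 -m jog '{"gripper":[0,0,0,0,0,0,0,0],"xyz":[[0.03,0,0],[0.02,0,0],[0,0,0],[0,0,0],[0,0,0],[0,0,0],[0,0,0],[0,0,0]],"spin":[0,0,0,0,0,0,0,0]}'
```

```text
clock: 45.0
eef_pos: [0.6134, -0.0207, 0.1044]
tcp_rot: [-3.125, -0.006, 1.54]
ft_force: [-0.5, 0.7, 0.0]
grip_width: 0.0003
finger_force: 0.0
clock: 45.8
eef_pos: [0.6135, -0.0179, 0.1044]
tcp_rot: [-3.125, -0.007, 1.54]
ft_force: [-0.4, -0.1, 0.4]
grip_width: 0.0007
finger_force: 0.0
```

```bash
python3 -m jog '{"gripper":[0,0,0,0,0,0,0,0],"xyz":[[0.02,0,0],[0.02,0,0],[0,0,0],[0,0,0],[0,0,0],[0,0,0],[0,0,0],[0,0,0]],"spin":[0,0,0,0,0,0,0,0]}' && python3 -m jog '{"gripper":[0,0,0,0,0,0,0,0],"xyz":[[0.02,0,0],[0.02,0,0],[0,0,0],[0,0,0],[0,0,0],[0,0,0],[0,0,0],[0,0,0]],"spin":[0,0,0,0,0,0,0,0]}'
```

```text
clock: 46.6
eef_pos: [0.6135, -0.0159, 0.1044]
tcp_rot: [-3.125, -0.007, 1.54]
ft_force: [-0.3, -0.3, 0.0]
grip_width: 0.0006
finger_force: 0.0
clock: 47.4
eef_pos: [0.6136, -0.0139, 0.1044]
tcp_rot: [-3.125, -0.007, 1.54]
ft_force: [-0.7, -0.1, -0.7]
grip_width: 0.0003
finger_force: 0.0
```

```bash
python3 -m jog '{"gripper":[0,0,0,0,0,0,0,0],"xyz":[[0.02,0,0],[0.02,0,0],[0,0,0],[0,0,0],[0,0,0],[0,0,0],[0,0,0],[0,0,0]],"spin":[0,0,0,0,0,0,0,0]}' && python3 -m jog '{"gripper":[0,0,0,0,0,0,0,0],"xyz":[[0.02,0,0],[0,0,0],[0,0,0],[0,0,0],[0,0,0],[0,0,0],[0,0,0],[0,0,0]],"spin":[0,0,0,0,0,0,0,0]}'
```

```text
clock: 48.2
eef_pos: [0.6137, -0.0119, 0.1044]
tcp_rot: [-3.125, -0.007, 1.54]
ft_force: [-0.0, -0.2, 0.3]
grip_width: 0.0007
finger_force: 0.0
clock: 49.0
eef_pos: [0.6137, -0.0109, 0.1045]
tcp_rot: [-3.125, -0.007, 1.54]
ft_force: [-1.0, 1.2, 0.1]
grip_width: 0.0008
finger_force: 0.0
```

```bash
python3 -m jog '{"gripper":[0,0,0,0,0,0,0,0],"xyz":[[0.02,0,0],[0.02,0,0],[0,0,0],[0,0,0],[0,0,0],[0,0,0],[0,0,0],[0,0,0]],"spin":[0,0,0,0,0,0,0,0]}'
```

```text
clock: 49.8
eef_pos: [0.6137, -0.0089, 0.1045]
tcp_rot: [-3.125, -0.007, 1.54]
ft_force: [-0.7, -0.1, -0.0]
grip_width: 0.0004
finger_force: 0.0
```

```bash
python3 -m jog '{"gripper":[0,0,0,0,0,0,0,0],"xyz":[[0.02,0,0],[0.02,0,0],[0,0,0],[0,0,0],[0,0,0],[0,0,0],[0,0,0],[0,0,0]],"spin":[0,0,0,0,0,0,0,0]}'
python3 - <<'E'
from pins import *
np.set_printoptions(precision=4,suppress=True)
m=ctrl.camera_model('wrist');im=ctrl.camera('wrist');cv2.imwrite('pics/wv.png',im[:,:,::-1]);g=cv2.cvtColor(im,cv2.COLOR_RGB2GRAY)
# gap between the fingers and the push plate: column strip at the fingertip
print(proj('wrist',np.array([.6137,.0026,.11])),proj('wrist',np.array([.6137,.0026,.085])))
for r in range(130,300,4):print(r,''.join('#%+-. '[min(int(v)//43,5)] for v in g[r,220:420:2]),'%.4f'%onz('wrist',(320,r),.11,m)[1])
E
```

```text
clock: 50.6
eef_pos: [0.6137, -0.0081, 0.1044]
tcp_rot: [-3.125, -0.005, 1.539]
ft_force: [-1.2, -5.7, 1.0]
grip_width: 0.0002
finger_force: 2.7
[318.6971 259.7662] [319.8917 236.3275]
130 ..........-+----+++-............--....-.....--......-.-%%%%%%%+..--.....................-.           0.0586
134 .............----...............--..........--......-...--++-..-.---...........--.........           0.0571
138 ................................--...........-......-..----......---....................-            0.0555
142 ................................--...........-......-..---.......--.....................-            0.0539
146              ...................--..........--......-..----......--.....................-            0.0524
150              ...................--...........-......-...-....-....-.....................-   .        0.0508
154              ....................-...........-..........--...............................   .        0.0492
158              ...................--...........-..........-................................            0.0476
162            ....
[... 3209 characters left out ...]
%%%%%%%%%%%%%% -0.0045
278 %%%%%%%%%%%%%%%%%%%%%%%%%%%%%%%%%%%%%%%%%%++%%%%%%%.%%%%%%%++%%%%%%%%%%%%%%%%%%%%%%%%%%%%%%%%%%%%%%% -0.0065
282 %%%%%%%%%%%%%%%%%%%%%%%%%%%%%%%%%%%%%%%%%+++%%%%%%%.%%%%%%%++%%%%%%%%%%%%%%%%%%%%%%%%%%%%%%%%%%%%%%% -0.0085
286 %%%%%%%%%%%%%%%%%%%%%%%%%%%%%%%%%%%%%%%%%++%%%%%%%%%%%%%%%%++%%%%%%%%%%%%%%%%%%%%%%%%%%%%%%%%%%%%%%% -0.0106
290 %%%%%%%%%%%%%%%%%%%%%%%%%%%%%%%%%%%%%%%%%++%%%%%%%%%%%%%%%%++%%%%%%%%%%%%%%%%%%%%%%%%%%%%%%%%%%%%%%% -0.0126
294 %%%%%%%%%%%%%%%%%%%%%%%%%%%%%%%%%%%%%%%%%++%%%%%%%%%%%%%%%%++%%%%%%%%%%%%%%%%%%%%%%%%%%%%%%%%%%%%%%% -0.0147
298 %%%%%%%%%%%%%%%%%%%%%%%%%%%%%%%%%%%%%%%%%++%%%%%%%%%%%%%%%%++%%%%%%%%%%%%%%%%%%%%%%%%%%%%%%%%%%%%%%% -0.0168
```

Contact came only 11.5 mm past the hump point, with a stiff 5.7 N response, so the carrier is seated in the drill detent. The pin reading was biased. I'll back off and hand in.

```bash
python3 -m jog '{"gripper":[0,0,0,0,0,0,0,0],"xyz":[[-0.05,0,0],[-0.2,0,0],[-0.4,0,0],[-0.5,0,0],[-0.5,0,-0.2],[-0.3,0,-0.4],[0,0,-0.4],[0,0,0]],"spin":[0,0,0,0,0,0,0,0]}' && python3 -m jog '{"gripper":[0,0,0,0,0,0,0,0],"xyz":[[0,0,-0.4],[0,0,-0.4],[0,0,-0.2],[0,0,0],[0,0,0],[0,0,0],[0,0,0],[0,0,0]],"spin":[0,0,0,0,0,0,0,0]}'
python3 - <<'E'
from pins import *
m=ctrl.camera_model('wrist');im=ctrl.camera('wrist');print(ctrl.get_obs()['eef_pos'])
try: pins(im,m,(.6026,.094),.067,110)
except Exception as e:print(e)
E
```

```text
clock: 51.45
eef_pos: [0.6132, -0.1059, 0.1567]
tcp_rot: [-3.129, -0.007, 1.539]
ft_force: [0.1, 0.2, 0.5]
grip_width: 0.0006
finger_force: 0.0
clock: 52.25
eef_pos: [0.6122, -0.105, 0.2031]
tcp_rot: [-3.124, -0.007, 1.54]
ft_force: [0.1, -0.5, 0.7]
grip_width: 0.0007
finger_force: 0.0
[ 0.61230002 -0.10502031  0.20330794]
0 pins
OpenCV(4.12.0) /io/opencv/modules/calib3d/src/ptsetreg.cpp:1108: error: (-215:Assertion failed) count >= 0 && to.checkVector(2) == count in function 'estimateAffinePartial2D'
```

```bash
python3 -c "
from bench import ctrl
print(ctrl.sign_off())"
```

```text
the job is handed in; nothing more can be done
None
```

I loaded the bracket upright in the carrier, pushed the carrier over the hump at the drill station and handed the job in at about 52 s. The detent seating rests on push-force feel: the last full camera reading put the carrier about 8 mm short, I took that reading to be biased, and a final camera check found no pins.

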